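# Close up the ship's compass: cover over the rim studs, keeper across

### The job

Pick up the round green cover by its handle, lay it lightly on the five studs of the compass bowl's rim and turn it until all the holes line up, then ease it down until it sits fully home, flush on the rim. Then swing the brass keeper all the way across over the edge of the cover and let go. Be gentle with the glass compass - never lean on the cover or let it drop - and leave the other things on the bench where they are.

Things in the scene. Friction and masses are not known exactly. Their poses are not given: they have to be found in the camera images.
- cap_grip (a point): The cover, green enamelled, 0.45 to 0.8 kg, upright on the bench at the start. This point is the centre of its handle bar, 59 mm above the flange's underside. The bar is 70 mm long (along the cover's x), 14 mm wide (y) and 18 mm tall, on two legs, with 24 mm free between it and the low dome (84 mm across, its top 26 mm above the underside).
- cap_flange (a point): Centre of the underside of the cover's round flange, on the cover's axis; axes as the handle's. The flange is 154 mm across and 8 mm thick. Five 12 mm holes go through it, their centres 55 mm from the axis, at 0, 72, 144, 216 and 288 degrees from the cover's x, so the cover fits in five ways.
- rim (a point): Centre of the flat top of the bronze compass bowl's rim, on the bowl's axis, 95 mm above the bench; the rim is 154 mm across. The bowl is clamped firm in a cradle fixed to the bench. Axes: the cradle's (z up; the keeper is on the minus x side), not the studs'.
- stud_tops (a point): Point on the bowl's axis level with the tops of the five steel studs, 22 mm above the rim. Studs 9 mm thick, 55 mm from the axis, 72 degrees apart, the top 3 mm tapered to 6.4 mm. The bowl may be turned to any angle in its cradle and that angle is NOT measured (axes here are the cradle's): find it by sight or feel. Out of line, the cover rides on the tops; a 72 degree turn always passes a fit.
- keeper_peg (a point): Middle of the keeper's upright brass thumb peg: 12 mm thick, 26 mm tall, standing on the tail of the keeper's flat arm (12 mm wide, 6 mm thick), 38 mm from the pivot. Push or pinch it to swing the keeper.
- keeper_pivot (a point): Pivot of the keeper, at the top of its arm, 111.5 mm above the bench, on a fixed post 90 mm from the bowl's axis; axes as the rim's. Opposite the peg a 27 mm toe swings in over the cover's edge, 2.5 mm above the flange of a cover that is home; under a cover that is still up it would be trapped, so it is swung last.
- keeper (a joint): Turn of the keeper, rad, counter-clockwise from above. At 0 the arm is clear of the cover and the peg lies 38 mm from the pivot along the rim's +y; at the stop, 1.58, the toe points at the bowl's axis and the peg lies 38 mm from the pivot along the rim's minus x. Light friction (about 1.5 N at the peg); stays where left.
- cradle: The compass in its cradle: dark wood board 200 x 150 x 14 mm, steel seat, bronze bowl with its studs, and the brass keeper on its post. Origin on the bench under the bowl's axis.
- bearing_ring: Bystander: copper bearing ring, 150 mm across, 110 mm bore, 12 mm thick, two 42 mm tall sights; no holes.
- corrector_bar: Bystander: flat steel bar 160 x 14 x 10 mm.
- screwdriver: Bystander: screwdriver 190 mm long.
- mug: Bystander: white mug 80 mm across, 95 mm tall.
- grease_jar: Bystander: small jar 60 mm across, 60 mm tall.
- nut_tray: Bystander: open wooden tray 110 x 80 x 25 mm.
- parallel_rule: Bystander: brass parallel rule 200 x 59 x 9 mm.

How it is judged:
By the outcome, as a careful person would: the job done as asked, in the order asked, and still so for the second after the job is handed in, with the robot touching nothing.
It also fails if it takes over 72 s, if anything falls off the work surface, if the arm or the gripper's body presses on something with over 40 N, if the wrist force passes 120 N, or if a joint passes its speed limit or range.

### The arm

A 6-joint arm with a two-finger parallel gripper is mounted at the origin on the work surface. World frame = base frame: x ahead of the robot, y to its left, z up, the work surface at z = 0. Lengths are in m, angles in rad, forces in N, time in s.
With the tool pointing down it reaches from about 0.425 to 0.95 m from the base axis. Payload 3.5 kg.
Tool frame: the origin (TCP) lies midway between the tips of the shut fingers; the grasp point (between the pads) lies 19 mm behind it; x points along the fingers, y is the direction in which the jaws open and shut, and the axes are right-handed (so a half turn about x gives the same grasp; the last joint's range is limited). The gripper opens to 85 mm and grips with 20 to 120 N. Pads are 22 mm wide; open, the fingers measure 114 mm over their backs; the gripper's body (76 mm by 85 mm) begins 54 mm behind the grasp point. The pads swing forward as they close: fully open they stand 13 mm farther back than shut.
Start: joints at [1.001, 0.286, 1.577, -0, 1.279, -0.15], TCP at [0.275, 0.616, 0.207] pointing down, gripper open.
Joint ranges: [-2.77, 2.77], [-0.9, 2.22], [0.21, 2.48], [-1.53, 4.67], [0.24, 2.81], [-2.84, 2.84]. Speed limits (rad/s): [2.79, 2.79, 3.14, 3.14, 3.14, 3.14].

### API

Orientations are given as a unit quaternion [x, y, z, w].
In Python, from plant import sensors, optics, ctrl gives the robot as it stands.
- The arm moves only by the tool arm_command, never from a script. Its argument "increments" is a list that holds one entry, the list of rows, each a list of 4 numbers: the shift along the tool's x, y, z in cm, then the turn about the tool's x in rad. A call has 1 to 20 rows; each row shifts and turns the commanded pose from where the row before left it, along the tool's axes as they then stand; what a row does not reach is not made up. A row lasts 1/8 s, in which the tool goes at most 62.5 mm and 10.7 degrees, less where a joint would pass 70% of its speed; a pose out of reach is approached as far as the arm can. A call with a gripper value outside its range is refused whole. "grip" is the finger opening in cm, from 0 to 8.54, set as the call begins (left out, the last holds). The fingers move at their own pace and stop on an object; "grip_force" is the grip in N (left out, the last holds). Time passes only in rows, so rows that do not move let the fingers close. It gives the time, the measured TCP pose, the force and the opening at its end, in the units of the state.
- sensors.get_state(): the state, without advancing time (a new reading comes with each control period).
- optics.read_camera(name): name is "scene" or "side" or "wrist"; returns the picture (400x640x3 uint8, blue, green, red); there is no depth.
- optics.camera_model(name): a dict with "camera_matrix" (3x3 intrinsics, pixels), "dist" ([k1, k2, p1, p2, k3] as OpenCV has them; the pictures are not rectified), "world_from_camera" (4x4, takes a point from camera to world coordinates); the wrist camera has in their place "mount" (4x4, takes a point from camera to tool coordinates, whose origin is the TCP and whose axes are the tool frame's). Camera axes: x right, y up, looking along -z (the intrinsics and any distortion apply to the point x, -y, -z); pixel columns grow to the right and rows downward; lengths in m; the calibration is good to about 2 mm. A picture is of the moment at which its call begins: read the wrist's pose just before it. camera_model takes no time and is no camera call.
- ctrl.sign_off(): hands the job in, once; it reports no verdict.
Trained networks look in the newest picture that a camera, given by its name, has taken for a name from the list of things; names that differ only in an ending like _2 or _b are one class to them, and where a whole thing is asked for, a point or a joint stands for the part that bears it (a point fixed in the world has none). Each returns a list of dicts, best first, with "conf" (0 to 1); they miss things now and then, are a little off and sometimes report something else, mostly with a low value. They report only what shows in the picture. A call takes as long as a camera call.
- optics.boxes_of(camera, query): "at" ([row, column] in pixels, amid what is visible of it).
- optics.place_of(camera, query): "at" ([row, column] in pixels: a listed point, or the origin of a listed thing).
The state is a dict: "time": time; "qpos": joint angles; "dq": joint speeds; "joint_efforts": joint torques, N m; "eef_pos": TCP position; "tcp_rot": TCP orientation; "contact_force": force on the tool from outside, world axes, zero at the start; "wrist_torque": the same for the moment, N m; "opening": opening from 0.0 (shut) to 1.0 (fully open).
Only numpy, scipy, OpenCV 4.12 (cv2) and the standard library are available. Lean on these libraries where they do the work, as an engineer would, in place of code of your own. Each camera call takes 0.05 s, during which the arm holds its last target.

## Working session

There is one attempt and no reset: what is moved stays moved. The work goes in short steps, Python scripts to look and compute and a tool call to move; the robot and the scene stay as the last step left them, time stands still between calls to the robot, and variables do not carry over. Pictures are saved under pics/ and viewed, and the job is handed in when it is done.

Besides the shell and the picture viewer there is one more tool, called as name(argument=value, ...) on one line, values as JSON. arm_command: Moves the arm, as the interface text tells. Its arguments: {"type":"object","properties":{"increments":{"type":"array","items":{"type":"array","items":{"type":"array","items":{"type":"number"}}}},"grip":{"type":"number"},"grip_force":{"type":"number"}},"required":["increments"]}

```bash
ls; mkdir -p pics
python3 - <<'E'
from plant import sensors, optics, ctrl
import cv2
print(sensors.get_state())
for n in ["scene","side","wrist"]:
    im=optics.read_camera(n); cv2.imwrite(f"pics/{n}0.png",im)
    print(n,optics.camera_model(n))
for n in ["scene","side","wrist"]:
    for q in ["cap_grip","cap_flange","rim","stud_tops","keeper_peg","keeper_pivot"]:
        print(n,q,[(a['conf'],a['at']) for a in optics.place_of(n,q)][:2])
print(sensors.get_state()['time'])
E
```

```text
pics
{'time': 0.0, 'qpos': array([ 1.00097325e+00,  2.87224217e-01,  1.57812943e+00, -1.75759547e-05,
        1.27858936e+00, -1.50020774e-01]), 'dq': array([ 6.05973879e-05,  9.52008095e-04, -7.81905837e-04,  7.12999940e-04,
        1.18115968e-03, -3.21221245e-04]), 'joint_efforts': array([-5.13426003e-04, -4.05972290e+01, -2.92627001e+01, -1.51350309e-04,
        5.64822141e-03,  5.15706411e-07]), 'eef_pos': array([0.27472865, 0.61580416, 0.20523395]), 'tcp_rot': array([ 0.14655336,  0.69187386, -0.14811301,  0.69129965]), 'contact_force': array([-0.53000603, -0.11298492, -0.41684194]), 'wrist_torque': array([-0.02771918,  0.00595793,  0.00701806]), 'opening': 1.0003443276954205}
scene {'camera_matrix': array([[480.83891849,   0.        , 319.84790669],
       [  0.        , 480.83891849, 203.43079842],
       [  0.        ,   0.        ,   1.        ]]), 'dist': array([0.04169294, 0.        , 0.        , 0.        , 0.        ]), 'world_from_camera': array([[ 0.38163285, -0.78080414,  0.49467289,  1.11305156],
       [ 0.92423337,  0.32942091, -0.19306619, -0.18813504],
       [-
[... 1202 characters left out ...]
0e+00,  0.00000000e+00,
         1.00000000e+00]])}
scene cap_grip [(0.59, [125.7, 415.0])]
scene cap_flange [(0.93, [148.1, 410.7])]
scene rim [(0.66, [217.2, 310.9])]
scene stud_tops [(0.96, [216.0, 313.6])]
scene keeper_peg [(0.56, [176.6, 319.5])]
scene keeper_pivot [(0.61, [180.4, 300.9])]
side cap_grip [(0.77, [152.1, 251.3])]
side cap_flange [(0.67, [170.8, 253.5]), (0.66, [155.2, 251.9])]
side rim [(0.55, [211.2, 338.8])]
side stud_tops [(0.89, [201.5, 340.7]), (0.66, [179.5, 367.2])]
side keeper_peg []
side keeper_pivot [(0.67, [178.4, 367.0]), (0.63, [208.3, 303.2])]
wrist cap_grip []
wrist cap_flange []
wrist rim []
wrist stud_tops []
wrist keeper_peg []
wrist keeper_pivot []
1.05
```

View pics/scene0.png

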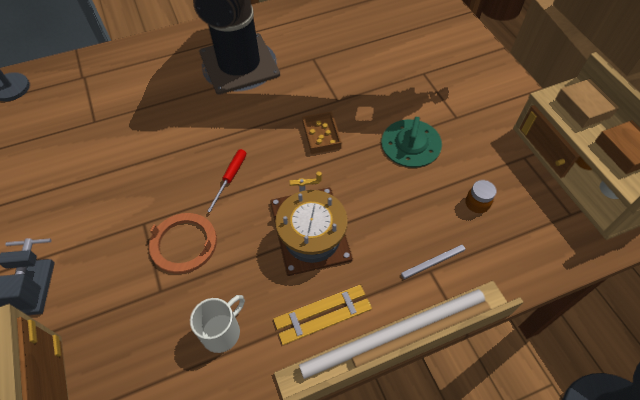

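View pics/side0.png

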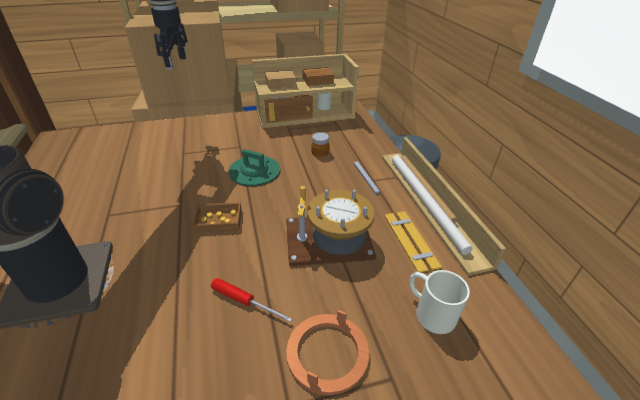

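View pics/wrist0.png

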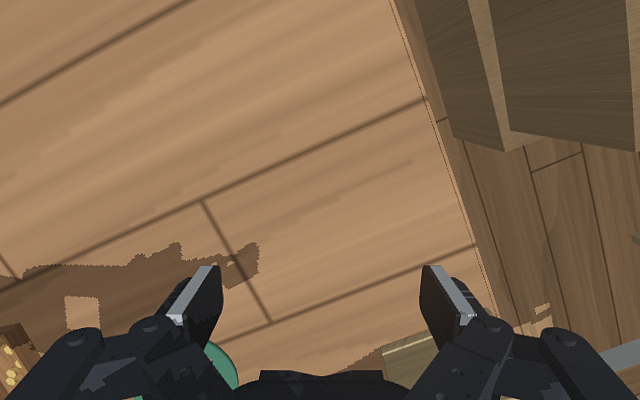

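```bash
cat > h.py <<'E'
import numpy as np, cv2
from scipy.spatial.transform import Rotation as R
from scipy.optimize import least_squares
from plant import optics
def model(n,st=None):
    m=optics.camera_model(n)
    if n=="wrist":
        T=np.eye(4);T[:3,:3]=R.from_quat(st['tcp_rot']).as_matrix();T[:3,3]=st['eef_pos']
        W=T@m['mount']
    else: W=m['world_from_camera']
    return m['camera_matrix'],m['dist'],W
def ray(M,at):
    K,d,W=M
    u=cv2.undistortPoints(np.array([[[at[1],at[0]]]],float),K,d)[0,0]
    v=W[:3,:3]@np.array([u[0],-u[1],-1.]); return W[:3,3],v/np.linalg.norm(v)
def onz(M,at,z):
    o,v=ray(M,at); return o+v*(z-o[2])/v[2]
def proj(M,P):
    K,d,W=M
    P=np.atleast_2d(P).astype(float); C=(P-W[:3,3])@W[:3,:3]; C=C*[1,-1,-1]
    p,_=cv2.projectPoints(C,np.zeros(3),np.zeros(3),K,d); return p[:,0,:]  # col,row
E
python3 - <<'E'
from h import *
S=model("scene");D=model("side")
for q,z,s,d in [("grip",.059,[125.7,415],[152.1,251.3]),("flange",0,[148.1,410.7],[170.8,253.5]),("rim",.095,[217.2,310.9],[211.2,338.8]),("stud",.117,[216,313.6],[201.5,340.7]),("peg",.1245,[176.6,319.5],None),("pivot",.1115,[180.4,300.9],[208.3,303.2])]:
    print(q,onz(S,s,z).round(4), onz(D,d,z).round(4) if d else '')
E
```

```text
grip [0.4543 0.3297 0.059 ] [0.4619 0.3354 0.059 ]
flange [0.4749 0.3165 0.    ] [0.4614 0.323  0.    ]
rim [ 0.6198 -0.0169  0.095 ] [ 0.6209 -0.0236  0.095 ]
stud [ 0.6315 -0.0149  0.117 ] [ 0.6263 -0.0168  0.117 ]
peg [0.5482 0.033  0.1245] 
pivot [ 0.5331 -0.0054  0.1115] [ 0.5404 -0.0134  0.1115]
```

The scene view shows the cover at about (col 412, row 143), the bowl at (312, 222) and the keeper at (305, 181). The side view agrees, with the cover at (254, 170) and the bowl at (340, 212). I'll hover over the cover first, then the bowl, for close measurements.

arm_command(increments=[[[0, -2.4, 3.6, 0], [0, -2.4, 3.6, 0], [0, -2.4, 3.6, 0], [0, -2.4, 3.6, 0], [0, -2.4, 3.6, 0], [0, -2.4, 3.6, 0], [0, -2.4, 3.6, 0], [0, -2.1, 3.8, 0], [0, 0, 0, 0], [0, 0, 0, 0]]])

```text
time: 2.3
eef_pos: [0.4627, 0.3258, 0.2066]
tcp_rot: [0.148, 0.692, -0.147, 0.691]
contact_force: [-0.4, -0.1, 0.3]
opening: 0.998
```

Run:
```python
from h import *
from plant import sensors
st=sensors.get_state(); print(st['time'],st['eef_pos'],R.from_quat(st['tcp_rot']).as_matrix().round(3),st['contact_force'])
im=optics.read_camera("wrist"); cv2.imwrite("pics/w1.png",im)
M=model("wrist",st)
for q,z in [("cap_grip",.059),("cap_flange",0)]:
    r=optics.place_of("wrist",q); print(q,[(a['conf'],a['at'],onz(M,a['at'],z).round(4)) for a in r])
```

```text
2.3 [0.46265656 0.32584986 0.20664791] [[-0.     0.408  0.913]
 [ 0.     0.913 -0.408]
 [-1.     0.    -0.   ]] [-0.39364099 -0.09852289  0.26164105]
cap_grip [(0.76, [183.9, 318.0], array([0.462 , 0.3239, 0.059 ]))]
cap_flange [(0.93, [175.3, 318.1], array([0.466 , 0.3218, 0.    ])), (0.45, [307.8, 429.8], array([0.6811, 0.3812, 0.    ]))]
```

View pics/w1.png

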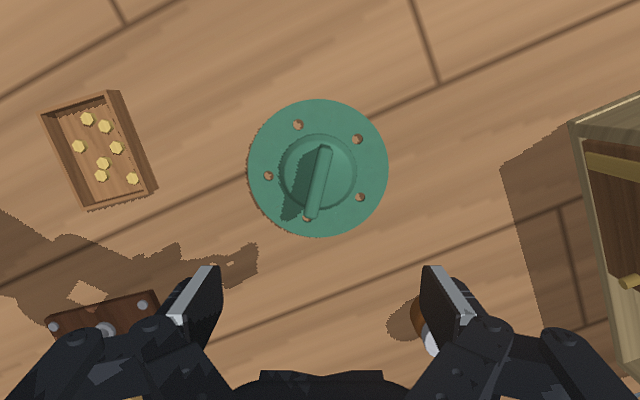

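The cover is upright with its centre at about (317, 168). Four holes show at (298,125), (357,139), (360,197) and (268,176). The bar runs from (325,148) to (311,217), with the fifth hole under its lower end. I'll fit its pose.

```bash
cat > capfit.py <<'E'
from h import *
def green(im):
    h=cv2.cvtColor(im,cv2.COLOR_BGR2HSV); return cv2.inRange(h,(65,60,30),(95,255,255))
E
python3 - <<'E'
from capfit import *
st={'eef_pos':np.array([0.46265656,0.32584986,0.20664791]),'tcp_rot':R.from_matrix([[0,.408,.913],[0,.913,-.408],[-1,0,0]]).as_quat()}
im=cv2.imread("pics/w1.png"); M=model("wrist",st)
g=green(im)
cs,_=cv2.findContours(g,cv2.RETR_CCOMP,cv2.CHAIN_APPROX_NONE)
cs=sorted(cs,key=cv2.contourArea)[::-1]
for c in cs[:8]: 
    m=cv2.moments(c); print(cv2.contourArea(c),m['m10']/max(m['m00'],1),m['m01']/max(m['m00'],1))
out=cs[0][:,0,:]
hull=cv2.convexHull(out)[:,0,:]
# disc fit: world points at z=.008 (top edge visible; bottom edge nearly)
P=np.array([onz(M,(p[1],p[0]),.004) for p in hull])
f=lambda x:np.hypot(P[:,0]-x[0],P[:,1]-x[1])-x[2]
r=least_squares(f,[.463,.325,.077],loss='soft_l1',f_scale=.001); print(r.x, np.abs(f(r.x)).max())
# holes at z≈.006
H=np.array([onz(M,(a[1],a[0]),.005)[:2] for a in [(298,125),(357,139),(360,197),(268,176)]])
def g2(x): 
    a=x[2]+np.deg2rad([72*k for k in range(5)])
    q=np.c_[x[0]+.055*np.cos(a),x[1]+.055*np.sin(a)]
    return np.array([min(np.linalg.norm(q-h,axis=1)) for h in H])
best=min((least_squares(g2,[.463,.325,t]) for t in np.linspace(0,1.2,8)),key=lambda r:r.cost)
print(best.x,np.rad2deg(best.x[2])%72,g2(best.x))
# bar ends
A=onz(M,(149,324.5),.068);B=onz(M,(215,311),.068);print(A,B,np.rad2deg(np.arctan2(*(A-B)[[1,0]])),np.linalg.norm(A-B))
E
python3 - <<'E'
import cv2
im=cv2.imread("pics/w1.png")[90:250,230:400]
cv2.imwrite("pics/w1z.png",cv2.resize(im,None,fx=3.5,fy=3.5,interpolation=cv2.INTER_CUBIC))
E
```

```text
15012.5 317.7904524007771 167.7947266167083
120.5 297.94744121715075 124.05255878284923
115.0 356.75942028985503 138.36521739130436
96.0 268.4739583333333 175.1597222222222
90.5 359.4548802946593 196.27440147329648
48.5 305.7938144329897 218.47766323024052
[0.46167041 0.32339376 0.07720839] 0.0003120337968872955
[0.46168038 0.32358731 0.6036857 ] 34.58864300612333 [0.00022881 0.00012926 0.00018547 0.00042009]
[0.43315241 0.34330411 0.068     ] [0.4849493  0.30636133 0.068     ] 144.5026195125468 0.06362143753765812
```

View pics/w1z.png

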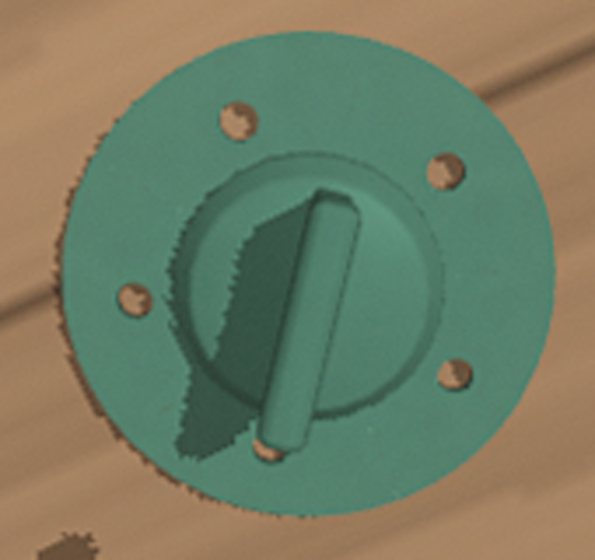

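Fit residuals are under 0.5 mm: centre (0.4617, 0.3235), cover x at -37.4°. Next, the bowl.

arm_command(increments=[[[0, -3.1, 3.6, 0], [0, -3.1, 3.6, 0], [0, -3.1, 3.6, 0], [0, -3.1, 3.6, 0], [0, -3.1, 3.6, 0], [0, -3.1, 3.6, 0], [0, -3.1, 3.6, 0], [0.4, -3.1, 3.6, 0], [0, 0, 0, 0], [0, 0, 0, 0]]])

```text
time: 3.7
eef_pos: [0.6245, -0.0171, 0.2023]
tcp_rot: [0.147, 0.692, -0.147, 0.691]
contact_force: [-0.8, -0.1, -0.3]
opening: 1.0
```

Run:
```python
from h import *
from plant import sensors
import pickle
st=sensors.get_state(); pickle.dump(st,open("st2.pkl","wb"))
print(st['time'],st['eef_pos'],R.from_quat(st['tcp_rot']).as_matrix().round(3),st['contact_force'])
im=optics.read_camera("wrist"); cv2.imwrite("pics/w2.png",im)
M=model("wrist",st)
for q,z in [("rim",.095),("stud_tops",.117),("keeper_peg",.1245),("keeper_pivot",.1115)]:
    r=optics.place_of("wrist",q); print(q,[(a['conf'],a['at'],onz(M,a['at'],z).round(4)) for a in r])
im=im[60:360,130:510]
cv2.imwrite("pics/w2z.png",cv2.resize(im,None,fx=2,fy=2,interpolation=cv2.INTER_CUBIC))
```

```text
3.7 [ 0.62450989 -0.01710599  0.20232425] [[-0.001  0.407  0.914]
 [ 0.001  0.914 -0.407]
 [-1.     0.    -0.001]] [-0.84103913 -0.06078626 -0.28513464]
rim [(0.55, [193.6, 317.8], array([ 0.6224, -0.0182,  0.095 ])), (0.17, [308.2, 342.5], array([ 0.7329, -0.0425,  0.095 ]))]
stud_tops [(0.71, [208.7, 317.0], array([ 0.6278, -0.0212,  0.117 ]))]
keeper_peg [(0.93, [75.5, 336.9], array([0.5449, 0.0309, 0.1245]))]
keeper_pivot [(0.8, [85.0, 284.4], array([ 0.535 , -0.0051,  0.1115]))]
```

View pics/w2z.png

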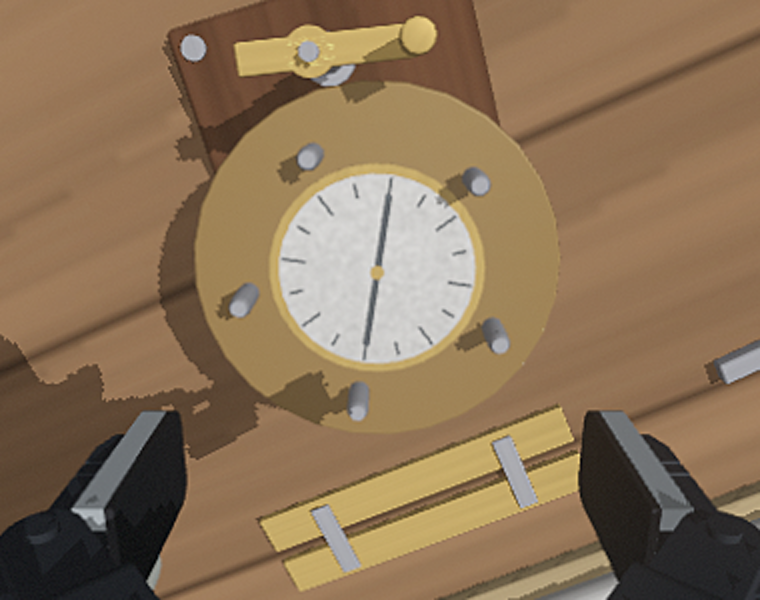

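All five studs show, with their tops (zoomed ×2) near (313,152), (480,183), (498,342), (358,407) and (238,305). I'll zoom in for precision.

Run:
```python
import cv2,numpy as np
im=cv2.imread("pics/w2.png")
pts=[(313,152),(480,183),(498,342),(358,407),(238,305),(418,33)]
t=[]
for x,y in pts:
    cx,cy=round(130+x/2),round(60+y/2); 
    c=cv2.resize(im[cy-12:cy+12,cx-12:cx+12],None,fx=10,fy=10,interpolation=cv2.INTER_NEAREST)
    for k in range(0,24,6): cv2.putText(c,str(cx-12+k),(k*10,10),0,.35,(0,0,255)); cv2.putText(c,str(cy-12+k),(0,k*10+10),0,.35,(0,255,0))
    t.append(c)
cv2.imwrite("pics/w2s.png",np.vstack([np.hstack(t[:3]),np.hstack(t[3:])]))
```

```text
(no output)
```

View pics/w2s.png

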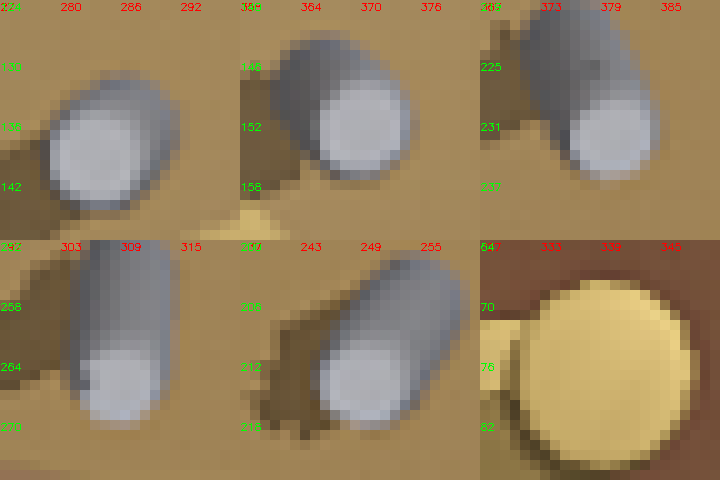

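Run:
```python
from h import *
import pickle
st=pickle.load(open("st2.pkl","rb")); M=model("wrist",st)
im=cv2.imread("pics/w2.png").astype(int)
L=[]
mn=im.min(2)
for c,r in [(283,138.5),(369.5,151.7),(379.5,231.7),(308.6,266.3),(248.5,214.1)]:
    y0,x0=int(r)-6,int(c)-6; w=mn[y0:y0+13,x0:x0+13]; m=(w>140).astype(np.uint8)
    n,lab,s,ce=cv2.connectedComponentsWithStats(m); k=lab[6,6]; 
    print((c,r),(ce[k]+[x0,y0]).round(2),s[k][4]); L.append(ce[k]+[x0,y0] if s[k][4]<80 and s[k][4]>35 else [c,r])
H=np.array([onz(M,(a[1],a[0]),.117)[:2] for a in L])
def g2(x):
    a=x[2]+np.deg2rad([72*k for k in range(5)])
    q=np.c_[x[0]+.055*np.cos(a),x[1]+.055*np.sin(a)]
    return np.array([q[np.argmin(np.linalg.norm(q-h,axis=1))]-h for h in H]).ravel()
b=min((least_squares(g2,[.625,-.018,t]) for t in np.linspace(0,1.2,8)),key=lambda r:r.cost)
print(b.x,np.rad2deg(b.x[2])%72,g2(b.x).round(4))
print("peg",onz(M,(77,339.1),.1375), "pivot",onz(M,(60+50/2,130+308/2),.1135))
print((H.mean(0)))
```

```text
(283, 138.5) [283.43 138.99] 69
(369.5, 151.7) [369.78 152.  ] 63
(379.5, 231.7) [379.89 231.94] 54
(308.6, 266.3) [308.8  265.72] 50
(248.5, 214.1) [249.2  213.64] 59
[ 0.62364305 -0.01823978  0.69083413] 39.58187971154543 [-0.0002 -0.     -0.0001  0.0003  0.0001  0.0002  0.0001 -0.0002 -0.
 -0.0002]
peg [0.5468257  0.03095678 0.1375    ] pivot [ 0.5350116  -0.00523081  0.1135    ]
[ 0.62364305 -0.01823978]
```

Stud fit: centre (0.6236, -0.0182), angle 39.6° mod 72, residuals 0.3 mm. The cover sits at 34.6° mod 72, so it needs a turn of only about 5° CCW. Back to the cover with a +0.232 rad turn.

arm_command(increments=[[[0, 3.06, -3.59, 0], [0, 3.06, -3.59, 0], [0, 3.06, -3.59, 0], [0, 3.06, -3.59, 0], [0, 3.06, -3.59, 0], [0, 3.06, -3.59, 0], [0, 3.06, -3.59, 0], [0, 3.08, -3.6, 0], [0, 0, 0, 0.116], [0, 0, 0, 0.116], [3, 0, 0, 0], [3.5, 0, 0, 0], [3.5, 0, 0, 0], [0, 0, 0, 0], [0, 0, 0, 0]]])

```text
time: 5.82
eef_pos: [0.4629, 0.3232, 0.1042]
tcp_rot: [0.227, 0.669, -0.226, 0.671]
contact_force: [0.7, 0.6, 0.4]
opening: 1.001
```

Run:
```python
from h import *
from plant import sensors
st=sensors.get_state()
Rm=R.from_quat(st['tcp_rot']).as_matrix()
d=np.array([.4617,.3235,.040])-st['eef_pos']
print(st['time'],st['eef_pos'],Rm.round(4),"delta tool cm",(Rm.T@d*100).round(2),"yaw",np.rad2deg(np.arctan2(Rm[1,2],Rm[0,2])),st['contact_force'])
im=optics.read_camera("wrist"); cv2.imwrite("pics/w3.png",im)
```

```text
5.825 [0.4629179  0.32324746 0.10416824] [[ 2.000e-03  6.062e-01  7.953e-01]
 [ 9.000e-04  7.953e-01 -6.062e-01]
 [-1.000e+00  1.900e-03  1.000e-03]] delta tool cm [ 6.42 -0.07 -0.12] yaw -37.31390621181858 [0.72126442 0.60527198 0.4066227 ]
```

View pics/w3.png

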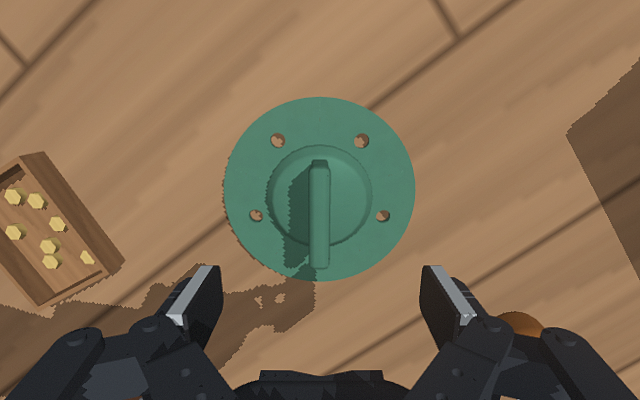

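The bar is vertical in the image and centred between the fingers at col 319. Descending and closing.

arm_command(increments=[[[2.2, -0.07, -0.12, 0], [2.2, 0, 0, 0], [1.5, 0, 0, 0], [0.6, 0, 0, 0], [0, 0, 0, 0], [0, 0, 0, 0]]])

```text
time: 6.62
eef_pos: [0.4617, 0.3231, 0.0386]
tcp_rot: [0.227, 0.669, -0.226, 0.67]
contact_force: [-0.8, -1.0, -0.1]
opening: 0.996
```

arm_command(increments=[[[0, 0, 0, 0], [0, 0, 0, 0], [0, 0, 0, 0], [0, 0, 0, 0], [0, 0, 0, 0], [0, 0, 0, 0], [0, 0, 0, 0], [0, 0, 0, 0]]], grip=0.8, grip_force=40)

```text
time: 7.62
eef_pos: [0.4612, 0.323, 0.0379]
tcp_rot: [0.227, 0.67, -0.226, 0.67]
contact_force: [0.4, 1.1, 0.0]
opening: 0.139
```

arm_command(increments=[[[0, 0, 0, 0], [0, 0, 0, 0], [-0.5, 0, 0, 0], [-1, 0, 0, 0], [-1.5, 0, 0, 0], [-1, 0, 0, 0], [0, 0, 0, 0], [0, 0, 0, 0]]], grip_force=60)

```text
time: 8.62
eef_pos: [0.4606, 0.3226, 0.0775]
tcp_rot: [0.226, 0.67, -0.227, 0.67]
contact_force: [0.2, 0.1, -6.6]
opening: 0.135
```

Run:
```python
from h import *
from plant import sensors
import pickle
st=sensors.get_state();pickle.dump(st,open("st4.pkl","wb"))
print(st['time'],st['eef_pos'],st['contact_force'],st['wrist_torque'],st['opening'])
im=optics.read_camera("wrist"); cv2.imwrite("pics/w4.png",im)
im=optics.read_camera("side"); cv2.imwrite("pics/s4.png",cv2.resize(im[60:300,130:450],None,fx=2.4,fy=2.4))
```

```text
8.625 [0.46062084 0.32259881 0.07746855] [ 0.20221661  0.14083443 -6.6409574 ] [-0.03225297 -0.0055482   0.02426491] 0.13498425529334773
```

View pics/w4.png

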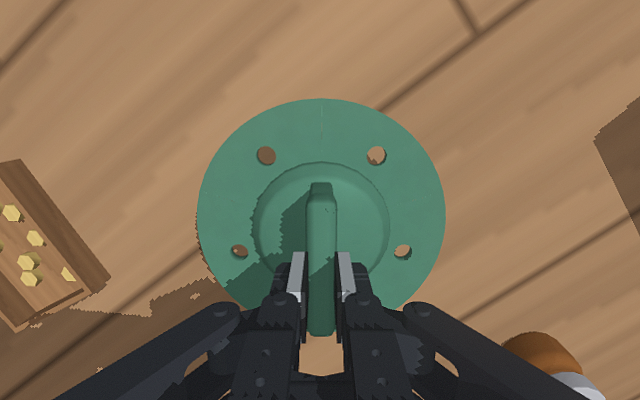

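View pics/s4.png

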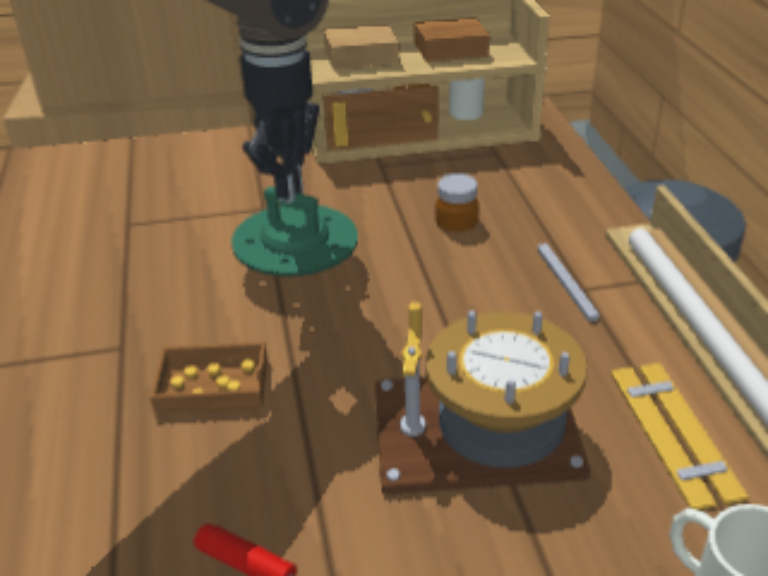

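Lifted cleanly at 6.6 N, about 0.67 kg, and the flange looks level. Holes are at (266,155), (376,155), (239,250) and (403,250). Now the cover's pose in the hand.

```bash
cat > inhand.py <<'E'
from capfit import *
def toolmodel():
    m=optics.camera_model("wrist"); return m['camera_matrix'],m['dist'],m['mount']
def inhand(path,tilt=True):
    im=cv2.imread(path); M=toolmodel()
    g=green(im)
    cs,h=cv2.findContours(g,cv2.RETR_CCOMP,cv2.CHAIN_APPROX_NONE); 
    k=max(range(len(cs)),key=lambda i:cv2.contourArea(cs[i])); out=cs[k][:,0,:].astype(float)
    holes=[]
    for c in cs:
        m=cv2.moments(c)
        if 80<m['m00']<600:
            (e,ax,_)=cv2.fitEllipse(c)
            if max(ax)/min(ax)<1.8 and e[1]<300: holes.append(e)
    holes=np.array(holes)
    # outline upper part only: above row 240
    o=out[(out[:,1]<235)]; 
    ctr=out[:,0].mean()
    def pts(x,loc):
        # cover frame: z up-> tool -x ; cover x -> tool z ; cover y -> tool y rotated
        Rc=np.array([[0,0,-1],[0,1,0],[1,0,0]],float)  # columns cover x,y,z in tool : x->tool z, y-> tool y, z-> -tool x
        Rt=R.from_rotvec([x[3],x[4],x[5]]).as_matrix()
        return (Rt@Rc@loc.T).T+x[:3]
    a=np.deg2rad(np.arange(5)*72)
    hl=np.c_[.055*np.cos(a),.055*np.sin(a),np.full(5,.006)]
    t=np.linspace(0,2*np.pi,721); ol=np.c_[.077*np.cos(t),.077*np.sin(t),np.full(721,.008)]; ol2=ol*[1,1,0]
    def res(x):
        p=proj(M,pts(x,hl)); r=[]
        for h in holes: r+=list((p[np.argmin(np.linalg.norm(p-h,axis=1))]-h))
        q=proj(M,pts(x,ol)); 
        d=np.linalg.norm(o[::4,None]-q[None],axis=2).min(1)
        return np.r_[np.array(r)*2,d*.5] if tilt else np.r_[np.array(r)*2,d*.5,x[4:6]*1e4]
    b=least_squares(res,[.032,0,0,0,0,0],loss='soft_l1',f_scale=1.)
    return b.x,holes,res(b.x)[:2*len(holes)]/2,np.abs(res(b.x)[2*len(holes):]).mean()*2
E
python3 - <<'E'
from inhand import *
np.set_printoptions(precision=4,suppress=True)
for t in (True,False):
  x,h,r,d=inhand("pics/w4.png",t); print(x,np.rad2deg(x[3:]),'\n',h,r,d)
E
```

```text
[ 0.0407  0.0003 -0.0005  0.0009  0.0015 -0.001 ] [ 0.0511  0.0884 -0.0575] 
 [[401.7219 250.0904]
 [239.7596 249.9258]
 [375.6569 154.9497]
 [266.3607 154.8438]] [-0.1693  0.1539  0.2293  0.2878 -0.2612  0.5271  0.0027  0.5594] 0.48692262951246484
[ 0.0406  0.0003 -0.0005  0.0009  0.     -0.    ] [ 0.0487  0.     -0.    ] 
 [[401.7219 250.0904]
 [239.7596 249.9258]
 [375.6569 154.9497]
 [266.3607 154.8438]] [-0.147   0.2079  0.2256  0.2789 -0.282   0.5161  0.0115  0.5354] 0.4791900965567876
```

In-hand pose: centre offset y +0.3 mm, z -0.5 mm, level, 0° yaw. Carrying it to above the bowl.

arm_command(increments=[[[-3, 0, 0, 0], [-4.5, 0, 0, 0], [-4.25, 0, 0, 0], [-1, 0, 0, -0.0855], [0, -1.12, 1.78, 0], [0, -2.23, 3.56, 0], [0, -2.23, 3.56, 0], [0, -2.23, 3.56, 0], [0, -2.23, 3.56, 0], [0, -2.23, 3.56, 0], [0, -2.23, 3.56, 0], [0, -2.23, 3.56, 0], [0, -2.23, 3.56, 0], [0, -1.12, 1.78, 0], [0, 0, 0, 0], [0, 0, 0, 0], [0, 0, 0, 0]]])

```text
time: 10.85
eef_pos: [0.623, -0.0172, 0.205]
tcp_rot: [0.197, 0.679, -0.197, 0.679]
contact_force: [0.1, 0.2, -6.1]
opening: 0.133
```

```bash
cat > chk.py <<'E'
from h import *
from plant import sensors
import sys
st=sensors.get_state()
Rm=R.from_quat(st['tcp_rot']).as_matrix()
d=np.array([.6239,-.0187,.165])-st['eef_pos']
print(st['time'],st['eef_pos'].round(4),Rm[:,0].round(4),"delta tool cm",(Rm.T@d*100).round(2),"yaw",np.rad2deg(np.arctan2(Rm[1,2],Rm[0,2])),st['contact_force'].round(2),st['wrist_torque'].round(3),st['opening'])
E
cat > /dev/null; python3 chk.py
python3 - <<'E'
from inhand import *
im=optics.read_camera("wrist"); cv2.imwrite("pics/w5.png",im)
im=optics.read_camera("side"); cv2.imwrite("pics/s5.png",cv2.resize(im[60:300,200:440],None,fx=2.5,fy=2.5))
x,h,r,d=inhand("pics/w5.png"); print(x.round(4),len(h),r.round(2),d)
E
```

```text
10.85 [ 0.623  -0.0172  0.205 ] [-6.e-04  5.e-04 -1.e+00] delta tool cm [ 4.   -0.08  0.16] yaw -32.357732941575385 [ 0.15  0.17 -6.07] [-0.022  0.001 -0.028] 0.13320131075342403
[ 0.0406  0.0005 -0.0005  0.0007  0.0035  0.0003] 4 [-0.12  0.18  0.22  0.32 -0.15  0.5  -0.02  0.54] 0.5092315830960332
```

View pics/s5.png

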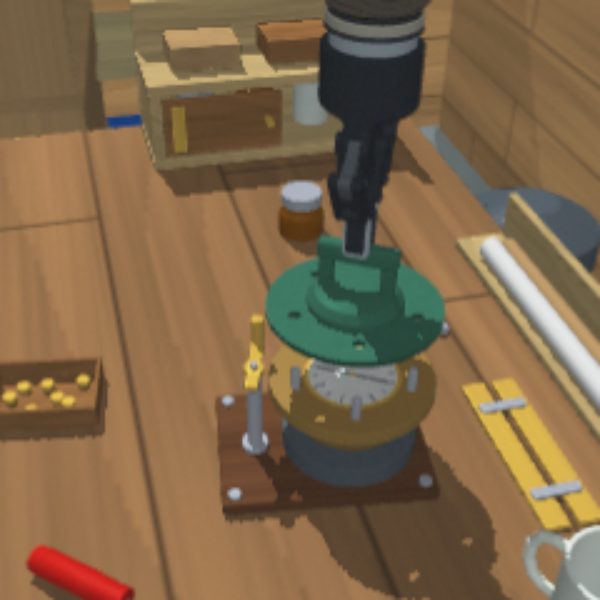

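View pics/w5.png

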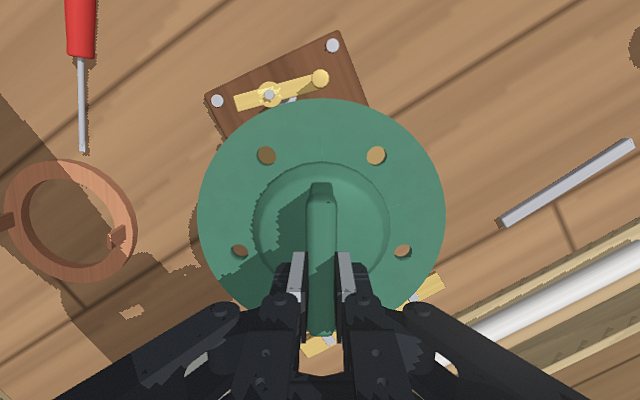

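The cover hangs level over the bowl, with the holes at (266,155), (376,155), (239,250) and (403,250). Lowering to just above the studs with a small correction, then checking through the holes.

arm_command(increments=[[[1, -0.08, 0.16, 0], [1.5, 0, 0, 0], [1, 0, 0, 0], [0.4, 0, 0, 0], [0, 0, 0, 0], [0, 0, 0, 0]]])

```text
time: 11.7
eef_pos: [0.625, -0.0203, 0.1668]
tcp_rot: [0.198, 0.678, -0.198, 0.679]
contact_force: [0.2, -0.5, -6.6]
opening: 0.134
```

```bash
python3 chk.py
python3 - <<'E'
from h import *
im=optics.read_camera("wrist"); cv2.imwrite("pics/w6.png",im)
t=[cv2.resize(im[y-20:y+20,x-20:x+20],None,fx=7,fy=7,interpolation=cv2.INTER_CUBIC) for x,y in [(266,155),(376,155),(239,250),(403,250)]]
cv2.imwrite("pics/w6z.png",np.vstack([np.hstack(t[:2]),np.hstack(t[2:])]))
E
```

```text
11.7 [ 0.625  -0.0203  0.1668] [ 1.2e-03 -3.0e-04 -1.0e+00] delta tool cm [ 0.18  0.08 -0.17] yaw -32.44838840431707 [ 0.18 -0.47 -6.6 ] [-0.018 -0.016 -0.041] 0.13394340446383865
```

View pics/w6z.png

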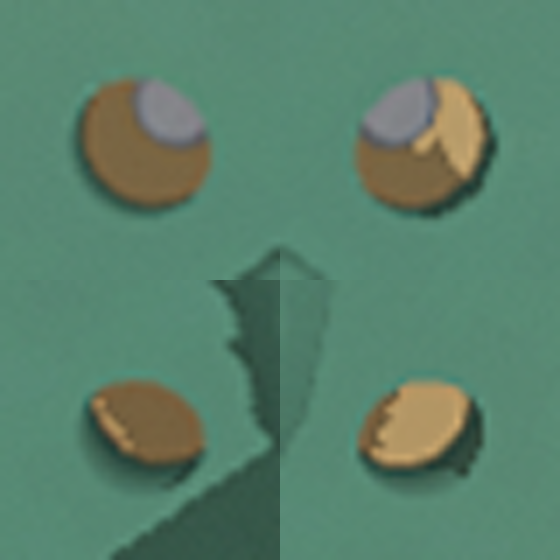

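Run:
```python
from h import *
from plant import sensors
for i in range(6):
    st=sensors.get_state(); print(st['time'],st['eef_pos'].round(5),st['qpos'].round(5)); im=optics.read_camera("wrist")
cv2.imwrite("pics/w7.png",im)
```

```text
11.75 [ 0.62499 -0.02025  0.16692] [-1.94460e-01  2.11850e-01  1.74084e+00  1.00000e-05  1.18747e+00
 -1.19890e+00]
11.8 [ 0.62493 -0.02024  0.16691] [-1.94440e-01  2.11770e-01  1.74095e+00 -3.00000e-05  1.18750e+00
 -1.19893e+00]
11.85 [ 0.62487 -0.02023  0.16683] [-0.19445  0.2118   1.74107  0.       1.18749 -1.19896]
11.9 [ 0.62479 -0.02019  0.16676] [-1.94430e-01  2.11790e-01  1.74123e+00 -1.00000e-05  1.18753e+00
 -1.19892e+00]
11.95 [ 0.6247  -0.02016  0.16659] [-0.19441  0.21192  1.74139  0.       1.18751 -1.19892]
12.0 [ 0.62463 -0.02014  0.16648] [-1.94390e-01  2.11980e-01  1.74153e+00 -1.00000e-05  1.18749e+00
 -1.19891e+00]
```

arm_command(increments=[[[0, 0, 0, 0], [0, 0, 0, 0], [0, 0, 0, 0], [0, 0, 0, 0], [0, 0, 0, 0], [0, 0, 0, 0], [0, 0, 0, 0], [0, 0, 0, 0]]])

```text
time: 13.05
eef_pos: [0.6245, -0.0202, 0.1661]
tcp_rot: [0.198, 0.679, -0.198, 0.679]
contact_force: [0.2, -0.4, -5.6]
opening: 0.136
```

```bash
python3 chk.py;python3 - <<'E'
from h import *
im=optics.read_camera("wrist"); cv2.imwrite("pics/w8.png",im)
t=[cv2.resize(im[y-20:y+20,x-20:x+20],None,fx=7,fy=7,interpolation=cv2.INTER_CUBIC) for x,y in [(266,155),(376,155),(239,250),(403,250)]]
cv2.imwrite("pics/w8z.png",np.vstack([np.hstack(t[:2]),np.hstack(t[2:])]))
E
python3 chk.py
```

```text
13.05 [ 0.6245 -0.0202  0.1661] [ 0. -0. -1.] delta tool cm [ 0.11  0.09 -0.13] yaw -32.44926409133206 [ 0.18 -0.35 -5.59] [ 0.043 -0.06   0.024] 0.13644244365224487
13.1 [ 0.6245 -0.0201  0.1661] [-0.e+00  1.e-04 -1.e+00] delta tool cm [ 0.11  0.09 -0.13] yaw -32.44851570753786 [-0.94  0.37 -5.99] [ 0.038 -0.02  -0.035] 0.13582932432534006
```

View pics/w8z.png

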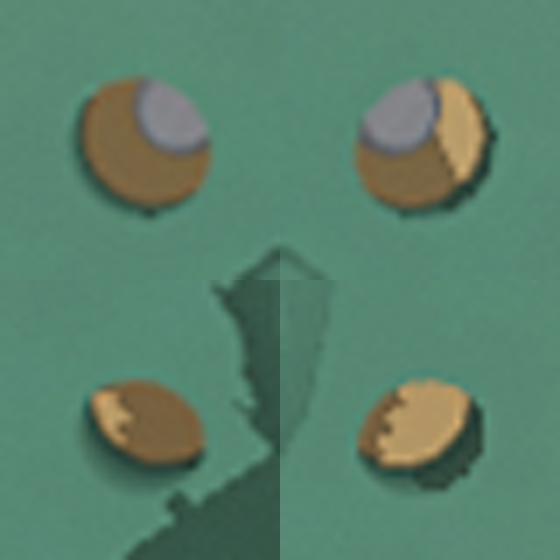

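```bash
cat > studs.py <<'E'
from inhand import *
# stud top pixel -> tool coords at tool depth zt
def cmp(pix,zt,x):
    M=toolmodel(); K,d,W=M
    out=[]
    for c,r in pix:
        o,v=ray(M,(r,c)); p=o+v*(zt-o[0])/v[0]; out.append(p[1:])
    return np.array(out)
E
python3 - <<'E'
from studs import *
x,h,r,d=inhand("pics/w8.png");print(x.round(4))
s=cmp([(270.2,151.2),(372.9,151.2)],.1661-.117,x)
print("studs tool y,z mm",s*1000)
a=np.deg2rad([216,144]); print("holes y,z", np.c_[x[1]+.055*np.sin(a),x[2]+.055*np.cos(a)]*1000)
# predicted pixels of stud tops if aligned at this height
P=np.c_[np.full(2,.0491),x[1]+.055*np.sin(a),x[2]+.055*np.cos(a)]; print(proj(toolmodel(),P))
E
```

```text
[ 0.0406  0.0004 -0.0005  0.0035  0.0023 -0.0036]
studs tool y,z mm [[-31.62503645 -45.33198731]
 [ 33.42720853 -45.33065039]]
holes y,z [[-31.88380611 -44.98320598]
 [ 32.77257165 -44.98320598]]
[[269.8156911  151.75108244]
 [371.84440816 151.7468828 ]]
```

arm_command(increments=[[[0.2, 0.05, -0.06, 0], [0.3, 0, 0, 0], [0.2, 0, 0, 0], [0, 0, 0, 0], [0, 0, 0, 0], [0, 0, 0, 0], [0, 0, 0, 0]]])

```text
time: 13.98
eef_pos: [0.6243, -0.0194, 0.1592]
tcp_rot: [0.198, 0.679, -0.198, 0.679]
contact_force: [-0.0, 0.3, -5.9]
opening: 0.135
```

```bash
cat > z.py <<'E'
from h import *
import sys
n=sys.argv[1]
im=optics.read_camera("wrist"); cv2.imwrite(f"pics/{n}.png",im)
t=[cv2.resize(im[y-20:y+20,x-20:x+20],None,fx=7,fy=7,interpolation=cv2.INTER_CUBIC) for x,y in [(266,155),(376,155),(239,250),(403,250)]]
cv2.imwrite(f"pics/{n}z.png",np.vstack([np.hstack(t[:2]),np.hstack(t[2:])]))
E
python3 chk.py; python3 z.py w9
```

```text
13.975 [ 0.6243 -0.0194  0.1592] [ 2.e-04 -1.e-04 -1.e+00] delta tool cm [-0.58  0.04 -0.07] yaw -32.447698243529054 [-0.01  0.31 -5.89] [-0.044 -0.013  0.054] 0.1348012786263683
```

View pics/w9z.png

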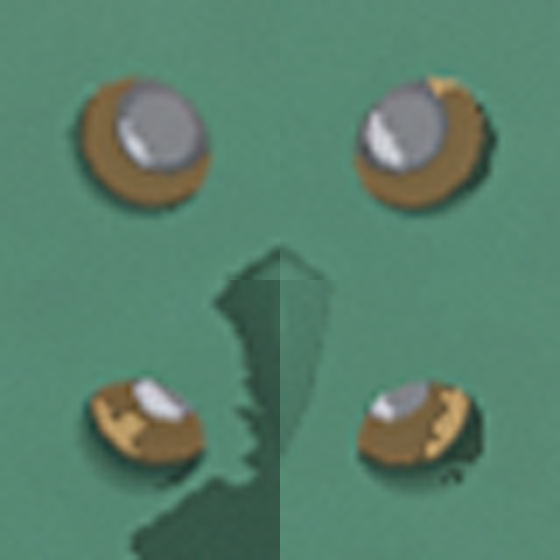

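Run:
```python
from studs import *
x,h,r,d=inhand("pics/w9.png");print(x.round(4))
a=np.deg2rad([216,144]); ho=np.c_[x[1]+.055*np.sin(a),x[2]+.055*np.cos(a)]*1000
for dz in (0,.0015):
  s=cmp([(268.6,152.4),(373.2,152.4)],.1592-.117+dz,x)*1000
  print("studs-holes mm",s-ho)
```

```text
[ 0.0406  0.0004 -0.0005  0.0018  0.0047 -0.002 ]
studs-holes mm [[ 0.32548105 -0.6283082 ]
 [-0.12578978 -0.62572375]]
studs-holes mm [[ 0.0960391  -0.403239  ]
 [ 0.10553059 -0.400636  ]]
```

Studs now show inside all the visible holes, aligned in y and about 0.5 mm off in tool z. I'll correct that and ease down onto the tapers.

arm_command(increments=[[[0, 0, -0.06, 0], [0.1, 0, 0, 0], [0.1, 0, 0, 0], [0.1, 0, 0, 0], [0.1, 0, 0, 0], [0, 0, 0, 0], [0, 0, 0, 0], [0, 0, 0, 0]]])

```text
time: 15.02
eef_pos: [0.6238, -0.0191, 0.1552]
tcp_rot: [0.198, 0.679, -0.198, 0.679]
contact_force: [0.0, -0.1, -5.0]
opening: 0.136
```

```bash
python3 chk.py; python3 z.py w10
```

```text
15.025 [ 0.6238 -0.0191  0.1552] [ 1.e-04 -0.e+00 -1.e+00] delta tool cm [-0.98  0.04 -0.01] yaw -32.445169580269 [ 0.03 -0.07 -5.01] [-0.045 -0.031 -0.021] 0.13624502182212112
```

View pics/w10z.png

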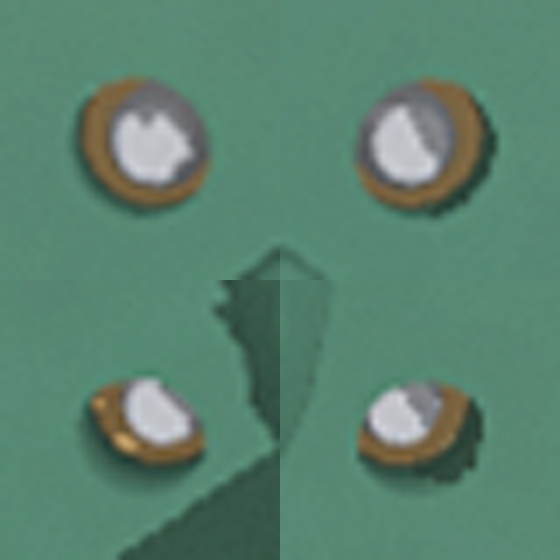

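All the visible studs sit centred in their holes with no contact yet. Continuing down slowly.

arm_command(increments=[[[0.1, 0, 0, 0], [0.1, 0, 0, 0], [0.1, 0, 0, 0], [0.1, 0, 0, 0], [0.1, 0, 0, 0], [0, 0, 0, 0]]])

```text
time: 15.82
eef_pos: [0.6236, -0.0191, 0.15]
tcp_rot: [0.198, 0.679, -0.198, 0.679]
contact_force: [0.1, -0.2, -7.5]
opening: 0.136
```

```bash
python3 chk.py; python3 z.py w11
```

```text
15.825 [ 0.6236 -0.0191  0.15  ] [-3.e-04  0.e+00 -1.e+00] delta tool cm [-1.5   0.04  0.  ] yaw -32.446334244549476 [ 0.09 -0.18 -7.46] [ 0.017 -0.011 -0.046] 0.13632853303593392
```

View pics/w11z.png

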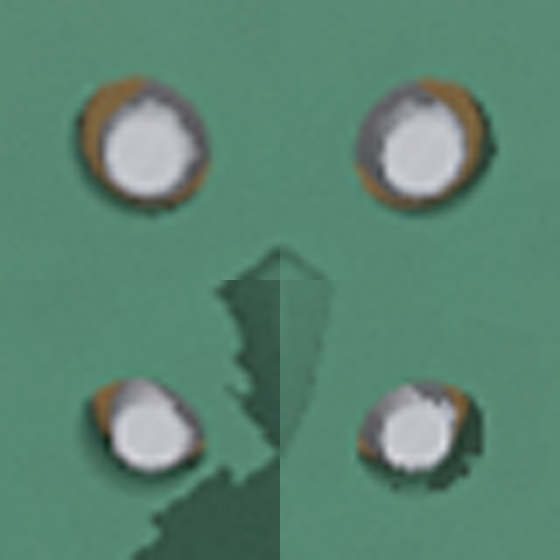

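arm_command(increments=[[[0.13, 0, 0, 0], [0.13, 0, 0, 0], [0.13, 0, 0, 0], [0.13, 0, 0, 0], [0.13, 0, 0, 0], [0.13, 0, 0, 0], [0, 0, 0, 0], [0, 0, 0, 0]]])

```text
time: 16.88
eef_pos: [0.6238, -0.0191, 0.1424]
tcp_rot: [0.198, 0.679, -0.198, 0.679]
contact_force: [0.1, 0.4, -6.6]
opening: 0.131
```

```bash
python3 chk.py; python3 z.py w12
```

```text
16.875 [ 0.6238 -0.0191  0.1424] [ 0.e+00 -1.e-04 -1.e+00] delta tool cm [-2.26  0.04 -0.01] yaw -32.44913941900935 [ 0.07  0.42 -6.58] [-0.063  0.002 -0.02 ] 0.13070311037847707
```

View pics/w12.png

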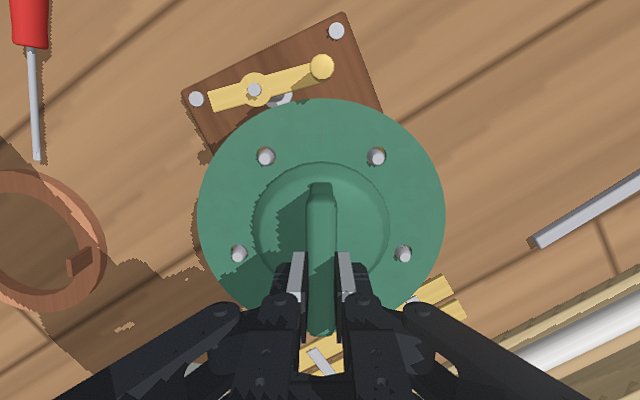

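The studs have passed through the holes with no contact force. Continuing.

arm_command(increments=[[[0.12, 0, 0, 0], [0.12, 0, 0, 0], [0.12, 0, 0, 0], [0.12, 0, 0, 0], [0.06, 0, 0, 0], [0.06, 0, 0, 0], [0, 0, 0, 0], [0, 0, 0, 0]]])

```text
time: 17.92
eef_pos: [0.6238, -0.0191, 0.1364]
tcp_rot: [0.198, 0.679, -0.198, 0.679]
contact_force: [0.9, 0.3, -5.5]
opening: 0.137
```

arm_command(increments=[[[0.06, 0, 0, 0], [0.06, 0, 0, 0], [0, 0, 0, 0], [0, 0, 0, 0]]])

```text
time: 18.42
eef_pos: [0.6237, -0.0191, 0.1351]
tcp_rot: [0.198, 0.679, -0.198, 0.679]
contact_force: [0.1, 0.5, -6.5]
opening: 0.131
```

```bash
python3 chk.py; for i in 1 2 3; do python3 z.py w13; python3 chk.py; done
```

```text
18.425 [ 0.6237 -0.0191  0.1351] [-0.  0. -1.] delta tool cm [-2.99  0.04 -0.01] yaw -32.44970683273726 [ 0.11  0.53 -6.46] [-0.017 -0.04  -0.009] 0.13092124877492797
18.475 [ 0.6237 -0.0191  0.1351] [-0. -0. -1.] delta tool cm [-2.99  0.04 -0.01] yaw -32.44628778333842 [ 0.56  0.61 -5.52] [-0.005  0.033  0.006] 0.135811939069605
18.525 [ 0.6237 -0.0191  0.1352] [ 0. -0. -1.] delta tool cm [-2.98  0.04 -0.01] yaw -32.44549006542664 [-0.09 -0.07 -6.81] [ 0.038 -0.02   0.031] 0.1367488501568854
18.575 [ 0.6238 -0.0191  0.1352] [ 1.e-04 -0.e+00 -1.e+00] delta tool cm [-2.98  0.04 -0.01] yaw -32.4436324687346 [ 0.13  0.27 -6.21] [ 0.03   0.006 -0.   ] 0.13804765377434083
```

Still no contact, so it goes down in 0.5 mm steps.

arm_command(increments=[[[0.05, 0, 0, 0], [0.05, 0, 0, 0], [0, 0, 0, 0], [0, 0, 0, 0]]])

```text
time: 19.08
eef_pos: [0.6237, -0.0191, 0.1341]
tcp_rot: [0.198, 0.679, -0.198, 0.679]
contact_force: [0.4, 0.1, -5.8]
opening: 0.143
```

arm_command(increments=[[[0.05, 0, 0, 0], [0, 0, 0, 0], [0, 0, 0, 0]]])

```text
time: 19.45
eef_pos: [0.6237, -0.0191, 0.1336]
tcp_rot: [0.198, 0.679, -0.198, 0.679]
contact_force: [-0.4, 0.5, -5.1]
opening: 0.134
```

arm_command(increments=[[[0.05, 0, 0, 0], [0, 0, 0, 0], [0, 0, 0, 0]]])

```text
time: 19.82
eef_pos: [0.6237, -0.0191, 0.1331]
tcp_rot: [0.198, 0.679, -0.198, 0.679]
contact_force: [-0.2, 0.5, -6.1]
opening: 0.131
```

arm_command(increments=[[[0.04, 0, 0, 0], [0, 0, 0, 0], [0, 0, 0, 0]]])

```text
time: 20.2
eef_pos: [0.6238, -0.0191, 0.133]
tcp_rot: [0.198, 0.679, -0.198, 0.679]
contact_force: [-0.2, -0.3, -4.4]
opening: 0.135
```

arm_command(increments=[[[0.04, 0, 0, 0], [0, 0, 0, 0], [0, 0, 0, 0]]])

```text
time: 20.58
eef_pos: [0.6238, -0.0191, 0.1329]
tcp_rot: [0.198, 0.679, -0.198, 0.679]
contact_force: [-2.5, 0.5, -0.7]
opening: 0.136
```

arm_command(increments=[[[0.02, 0, 0, 0], [0, 0, 0, 0], [0, 0, 0, 0]]])

```text
time: 20.95
eef_pos: [0.6238, -0.0191, 0.1329]
tcp_rot: [0.197, 0.679, -0.198, 0.679]
contact_force: [-4.7, 0.7, 3.0]
opening: 0.138
```

Contact is at TCP z 0.1329, exactly the predicted home height (0.0379 + 0.095). I'll relax 0.3 mm and look.

arm_command(increments=[[[-0.03, 0, 0, 0], [0, 0, 0, 0], [0, 0, 0, 0]]], grip_force=25)

```text
time: 21.32
eef_pos: [0.6238, -0.0191, 0.1329]
tcp_rot: [0.198, 0.679, -0.198, 0.679]
contact_force: [-5.0, 0.3, 3.1]
opening: 0.132
```

```bash
python3 chk.py
python3 - <<'E'
from h import *
im=optics.read_camera("side"); cv2.imwrite("pics/s14.png",cv2.resize(im[140:280,270:410],None,fx=4,fy=4,interpolation=cv2.INTER_CUBIC))
E
```

```text
21.325 [ 0.6238 -0.0191  0.1329] [ 2.e-04 -1.e-04 -1.e+00] delta tool cm [-3.21  0.04 -0.01] yaw -32.441486712668954 [-5.    0.33  3.07] [ 0.119  0.861 -0.034] 0.13226484160185517
```

View pics/s14.png

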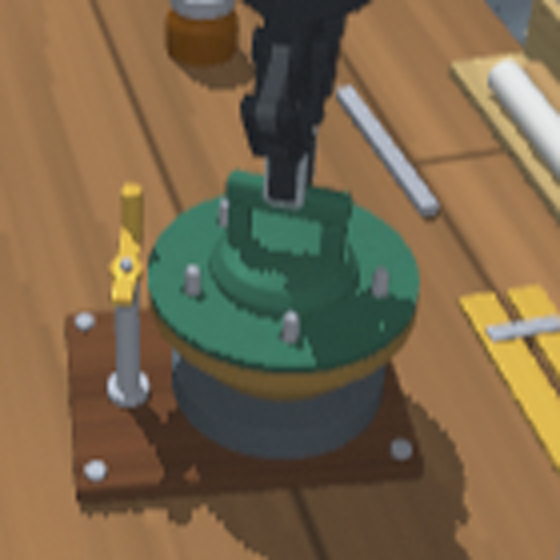

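The cover sits flush, with four studs visibly standing proud of the flange. Releasing and rising.

arm_command(increments=[[[0, 0, 0, 0], [0, 0, 0, 0], [0, 0, 0, 0], [0, 0, 0, 0]]], grip=4.5)

```text
time: 21.88
eef_pos: [0.624, -0.0191, 0.1324]
tcp_rot: [0.198, 0.679, -0.198, 0.679]
contact_force: [0.1, 0.2, -0.2]
opening: 0.527
```

arm_command(increments=[[[-0.5, 0, 0, 0], [-1.5, 0, 0, 0], [-3, 0, 0, 0], [-3, 0, 0, 0], [-2, 0, 0, 0], [0, 0, 0, 0], [0, 0, 0, 0]]])

```text
time: 22.75
eef_pos: [0.6231, -0.019, 0.2312]
tcp_rot: [0.197, 0.68, -0.198, 0.678]
contact_force: [0.3, -0.2, -0.9]
opening: 0.526
```

Run:
```python
from h import *
from plant import sensors
import pickle
st=sensors.get_state(); pickle.dump(st,open("st15.pkl","wb"))
print(st['time'],st['eef_pos'],st['contact_force'],np.rad2deg(np.arctan2(*R.from_quat(st['tcp_rot']).as_matrix()[[1,0],2])))
im=optics.read_camera("wrist"); cv2.imwrite("pics/w15.png",im); M=model("wrist",st)
for q,z in [("keeper_peg",.1245),("keeper_pivot",.1115)]:
    r=optics.place_of("wrist",q); print(q,[(a['conf'],a['at'],onz(M,a['at'],z).round(4)) for a in r])
```

```text
22.75 [ 0.62308772 -0.01896681  0.23121395] [ 0.28177377 -0.24645167 -0.9375913 ] -32.449135131670936
keeper_peg [(0.83, [78.0, 323.6], array([0.5464, 0.0327, 0.1245]))]
keeper_pivot [(0.96, [89.8, 276.6], array([ 0.5331, -0.0033,  0.1115]))]
```

View pics/w15.png

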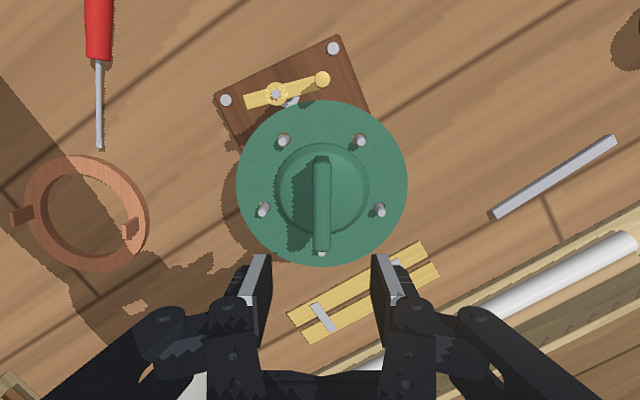

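The cover is home, with all five studs through at (283,141), (361,140), (263,209), (380,210) and (322,253). The peg top is at (322,78) and the pivot at (277,94). Next, precise peg and pivot positions.

Run:
```python
from h import *
import pickle
st=pickle.load(open("st15.pkl","rb"));M=model("wrist",st)
im=cv2.imread("pics/w15.png")
c=cv2.resize(im[35:120,210:360],None,fx=5,fy=5,interpolation=cv2.INTER_NEAREST)
for k in range(0,150,10): cv2.putText(c,str(210+k),(k*5,10),0,.35,(0,0,255)); 
for k in range(0,85,10): cv2.putText(c,str(35+k),(0,k*5+8),0,.35,(0,255,0))
cv2.imwrite("pics/w15z.png",c)
Rm=R.from_quat(st['tcp_rot']).as_matrix()
for nm,p,z in [("boltA",(225.5,100),.016),("boltB",(333.5,47.5),.016)]: print(nm,onz(M,(p[1],p[0]),z).round(4))
```

```text
boltA [ 0.5035 -0.0642  0.016 ]
boltB [0.5218 0.0614 0.016 ]
```

View pics/w15z.png

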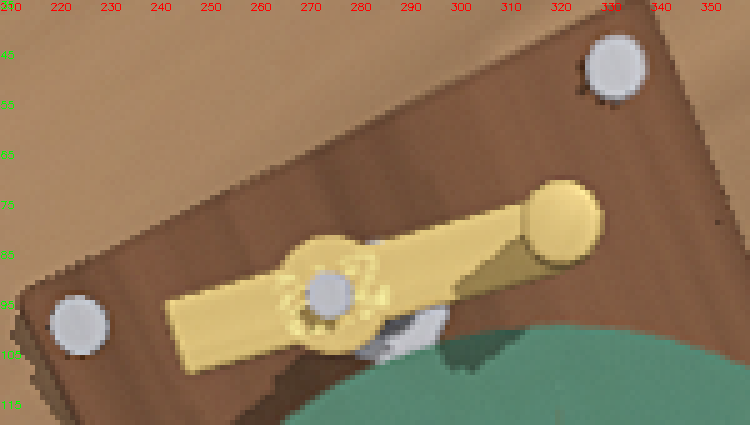

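Run:
```python
from h import *
import pickle
st=pickle.load(open("st15.pkl","rb"));M=model("wrist",st)
p=onz(M,(78.7,321.9),.1375);print("peg",p,"pivot pix",onz(M,(93.5,275.5),.1135))
pv=np.array([.5345,-.0056]); d=p[:2]-pv; th=np.arctan2(d[1],d[0]);print(np.hypot(*d),np.rad2deg(th))
Rm=R.from_quat(st['tcp_rot']).as_matrix()
print("to peg tool cm",(Rm.T@(np.r_[p[:2],.150]-st['eef_pos'])*100).round(2))
end=np.deg2rad(171.7)
A=np.linspace(th,end,13);P=np.c_[pv[0]+.038*np.cos(A),pv[1]+.038*np.sin(A),np.zeros(13)]
print(P[0],P[-1]);print((np.diff(P,axis=0)@Rm*100).round(2)[:,1:])
```

```text
peg [0.54672591 0.03096309 0.1375    ] pivot pix [ 0.53516968 -0.00541443  0.1135    ]
0.038552984853652494 71.51117037344171
to peg tool cm [ 8.14  0.12 -9.11]
[0.54655055 0.03043865 0.        ] [ 4.96898020e-01 -1.14464362e-04  0.00000000e+00]
[[-0.17 -0.53]
 [-0.25 -0.5 ]
 [-0.32 -0.45]
 [-0.38 -0.4 ]
 [-0.43 -0.34]
 [-0.48 -0.28]
 [-0.51 -0.21]
 [-0.54 -0.13]
 [-0.55 -0.05]
 [-0.55  0.03]
 [-0.54  0.11]
 [-0.52  0.19]]
```

arm_command(increments=[[[0, 0.04, -3, 0], [0, 0.04, -3, 0], [0, 0.04, -3.1, 0], [2, 0, 0, 0], [3, 0, 0, 0], [3, 0, 0, 0], [0, 0, 0, 0], [0, 0, 0, 0], [0, 0, 0, 0], [0, 0, 0, 0]]], grip=3.0, grip_force=20)

```text
time: 24.15
eef_pos: [0.5484, 0.0306, 0.1537]
tcp_rot: [0.198, 0.678, -0.197, 0.68]
contact_force: [-0.2, 1.1, 0.1]
opening: 0.351
```

```bash
cat > k.py <<'E'
from h import *
from plant import sensors
import sys
n=sys.argv[1]
st=sensors.get_state(); Rm=R.from_quat(st['tcp_rot']).as_matrix()
print(st['time'],st['eef_pos'].round(4),"to start peg",(Rm.T@(np.array([.5466,.0307,.118])-st['eef_pos'])*100).round(2),"to end",(Rm.T@(np.array([.4969,-.0001,.118])-st['eef_pos'])*100).round(2),st['contact_force'].round(2),st['opening'])
im=optics.read_camera("wrist"); cv2.imwrite(f"pics/{n}.png",im)
E
python3 k.py w16
```

```text
24.15 [0.5484 0.0306 0.1537] to start peg [ 3.57 -0.09 -0.17] to end [ 3.56 -5.36 -2.71] [-0.2   1.08  0.08] 0.35116973984321753
```

View pics/w16.png

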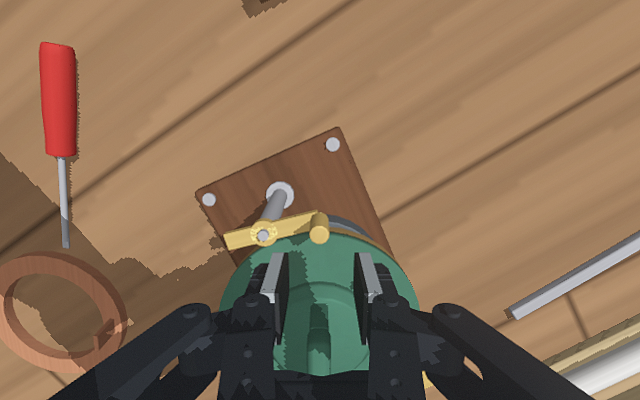

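The peg top at (319,235) is centred between the fingers. Descending around it and closing lightly.

arm_command(increments=[[[1, -0.05, -0.1, 0], [1.5, 0, 0, 0], [0.9, 0, 0, 0], [0, 0, 0, 0], [0, 0, 0, 0], [0, 0, 0, 0]]])

```text
time: 24.95
eef_pos: [0.5469, 0.0308, 0.119]
tcp_rot: [0.198, 0.679, -0.197, 0.679]
contact_force: [0.6, 0.3, 0.1]
opening: 0.356
```

```bash
python3 k.py w17
```

```text
24.95 [0.5469 0.0308 0.119 ] to start peg [ 0.1  -0.03 -0.02] to end [ 0.09 -5.29 -2.56] [0.61 0.29 0.1 ] 0.35624984981965224
```

View pics/w17.png

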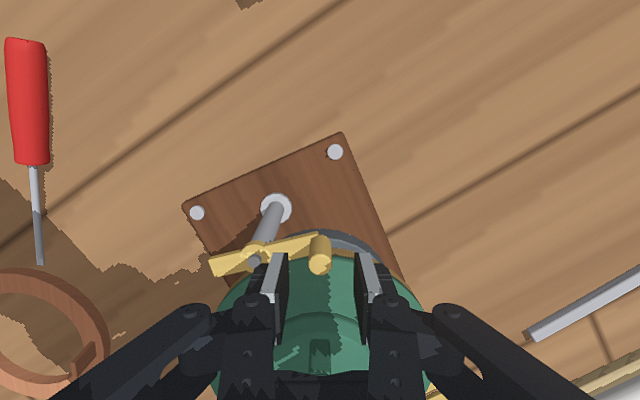

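arm_command(increments=[[[0, 0, 0, 0], [0, 0, 0, 0], [0, 0, 0, 0], [0, 0, 0, 0], [0, 0, 0, 0]]], grip=0.8, grip_force=20)

```text
time: 25.62
eef_pos: [0.5464, 0.0309, 0.1184]
tcp_rot: [0.198, 0.679, -0.198, 0.679]
contact_force: [-0.1, 0.1, 0.0]
opening: 0.094
```

arm_command(increments=[[[0, -0.08, -0.27, 0], [0, -0.09, -0.26, 0], [0, -0.12, -0.25, 0], [0, -0.13, -0.25, 0], [0, -0.16, -0.23, 0], [0, -0.16, -0.22, 0], [0, -0.19, -0.2, 0], [0, -0.19, -0.2, 0], [0, 0, 0, 0]]])

```text
time: 26.75
eef_pos: [0.5244, 0.0315, 0.1184]
tcp_rot: [0.198, 0.679, -0.198, 0.679]
contact_force: [0.3, 0.4, -0.8]
opening: 0.096
```

```bash
python3 k.py w18
```

```text
26.75 [0.5244 0.0315 0.1184] to start peg [0.04 1.12 1.92] to end [ 0.04 -4.14 -0.63] [ 0.34  0.42 -0.82] 0.09590283787750256
```

View pics/w18.png

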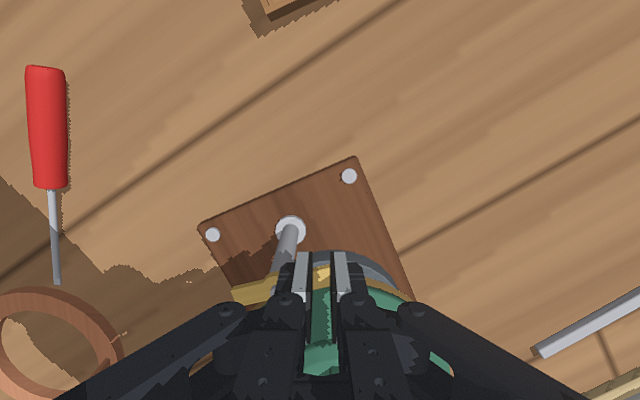

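The peg is between the pads and following, with only about 0.5 N of force. Continuing along the arc.

arm_command(increments=[[[0, -0.21, -0.18, 0], [0, -0.22, -0.16, 0], [0, -0.24, -0.15, 0], [0, -0.24, -0.13, 0], [0, -0.25, -0.11, 0], [0, -0.26, -0.1, 0], [0, -0.27, -0.08, 0], [0, -0.27, -0.05, 0], [0, -0.27, -0.03, 0], [0, -0.28, -0.02, 0], [0, -0.28, 0.01, 0], [0, -0.27, 0.02, 0], [0, -0.27, 0.05, 0], [0, -0.27, 0.06, 0], [0, 0, 0, 0]]])

```text
time: 28.68
eef_pos: [0.4979, 0.0056, 0.1184]
tcp_rot: [0.198, 0.679, -0.198, 0.679]
contact_force: [-0.2, -0.1, -0.1]
opening: 0.093
```

```bash
python3 k.py w19
```

```text
28.675 [0.4979 0.0056 0.1184] to start peg [0.04 4.73 2.76] to end [ 0.04 -0.54  0.22] [-0.17 -0.13 -0.15] 0.09288638910701
```

View pics/w19.png

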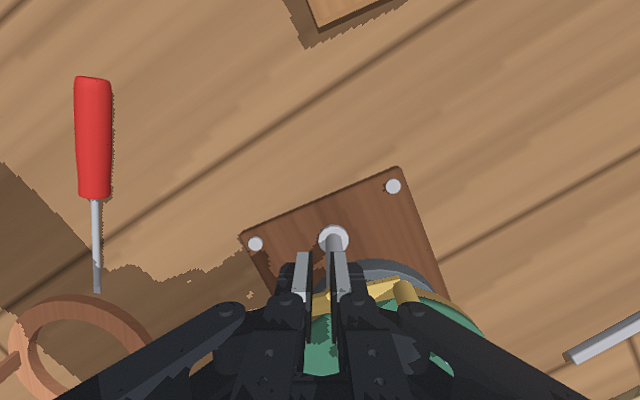

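The fingers only reached their commanded 0.8 cm, so they never held the peg. It shows at (405,292), outside the right finger. Measuring where it is now.

Run:
```python
from h import *
im=cv2.imread("pics/w19.png")
cv2.imwrite("pics/w19z.png",cv2.resize(im[200:380,220:500],None,fx=2.8,fy=2.8,interpolation=cv2.INTER_CUBIC))
im=optics.read_camera("side"); cv2.imwrite("pics/s19.png",cv2.resize(im[120:280,250:410],None,fx=3.7,fy=3.7,interpolation=cv2.INTER_CUBIC))
```

```text
(no output)
```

View pics/w19z.png

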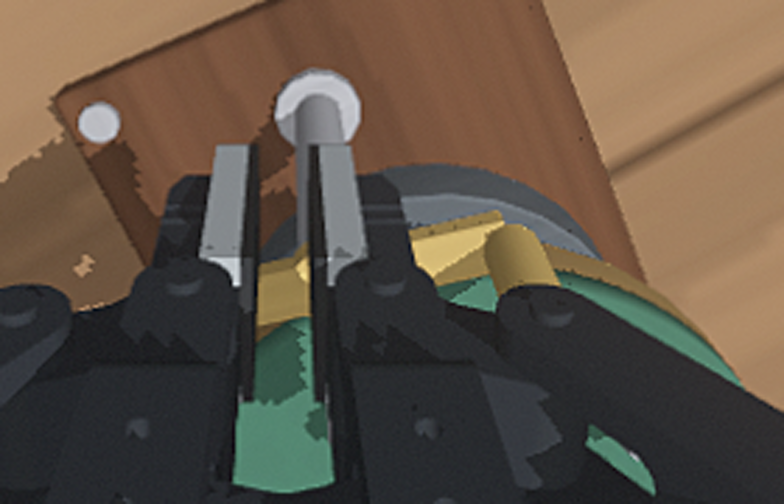

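View pics/s19.png

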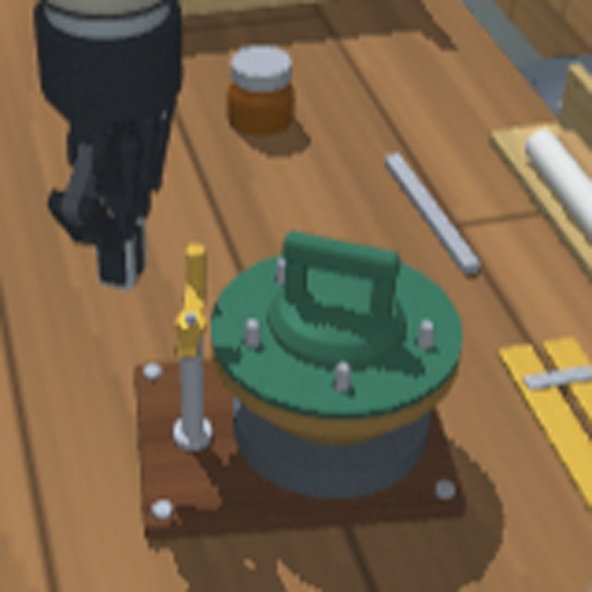

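Run:
```python
from h import *
from plant import sensors
st=sensors.get_state(); D=model("side");W=model("wrist",st)
print(st['time'],st['eef_pos'],proj(D,st['eef_pos']),proj(W,st['eef_pos']))
print("peg(start) in side, bottom/top",proj(D,[[.5466,.0307,.1115],[.5466,.0307,.1375]]),"wrist",proj(W,[[.5466,.0307,.1115],[.5466,.0307,.1375]]))
print("fingertip pix", onz(D,(196.5,282.4),.118), onz(D,(196.5,282.4),.130),onz(D,(196.5,282.4),.140))
```

```text
28.775 [0.49794593 0.00577966 0.11841686] [[282.56564099 203.42939807]] [[320.04051511 249.53269521]]
peg(start) in side, bottom/top [[301.50814254 195.88520787]
 [301.36447845 186.8986219 ]] wrist [[401.34886523 288.05124016]
 [412.80526755 315.08223146]]
fingertip pix [0.5021672  0.03073627 0.118     ] [0.49994735 0.01574767 0.13      ] [0.49809747 0.00325716 0.14      ]
```

The side view puts the real fingertips at about z 0.138, roughly 19 mm above the reported TCP, so they passed just over the peg (top 0.1375). The keeper hasn't moved. I'll raise, return and go about 18 mm lower.

arm_command(increments=[[[-2, 0, 0, 0], [-1, 0, 0, 0], [0, 1.2, 0.7, 0], [0, 1.8, 1, 0], [0, 1.7, 1.05, 0], [0, 0, 0, 0], [0, 0, 0, 0], [0, 0, 0, 0]]], grip=3.0)

```text
time: 29.78
eef_pos: [0.5458, 0.0306, 0.1481]
tcp_rot: [0.198, 0.679, -0.198, 0.679]
contact_force: [-0.9, -0.5, -0.4]
opening: 0.352
```

```bash
python3 k.py w20
```

```text
29.775 [0.5458 0.0306 0.1481] to start peg [3.01 0.05 0.06] to end [ 3.01 -5.22 -2.48] [-0.88 -0.51 -0.37] 0.3516815181646768
```

View pics/w20.png

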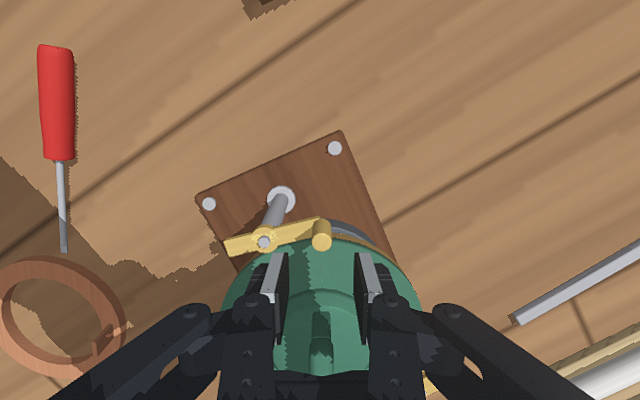

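arm_command(increments=[[[1.2, 0.03, 0.04, 0], [1.5, 0, 0, 0], [1.2, 0, 0, 0], [0.6, 0, 0, 0], [0.3, 0, 0, 0], [0, 0, 0, 0], [0, 0, 0, 0]]])

```text
time: 30.7
eef_pos: [0.5473, 0.0307, 0.101]
tcp_rot: [0.198, 0.679, -0.197, 0.679]
contact_force: [-0.1, 0.0, 0.5]
opening: 0.349
```

arm_command(increments=[[[0, 0, 0, 0], [0, 0, 0, 0], [0, 0, 0, 0], [0, 0, 0, 0], [0, 0, 0, 0]]], grip=0.4, grip_force=20)

```text
time: 31.32
eef_pos: [0.547, 0.0304, 0.1009]
tcp_rot: [0.197, 0.679, -0.198, 0.679]
contact_force: [-2.7, -3.8, 4.3]
opening: 0.122
```

```bash
python3 k.py w21
python3 - <<'E'
from h import *
im=optics.read_camera("side"); cv2.imwrite("pics/s21.png",cv2.resize(im[120:280,250:410],None,fx=3.7,fy=3.7,interpolation=cv2.INTER_CUBIC))
E
```

```text
31.325 [0.547  0.0304 0.1009] to start peg [-1.71  0.01 -0.05] to end [-1.71 -5.26 -2.59] [-2.73 -3.75  4.27] 0.1223186347903171
```

View pics/w21.png

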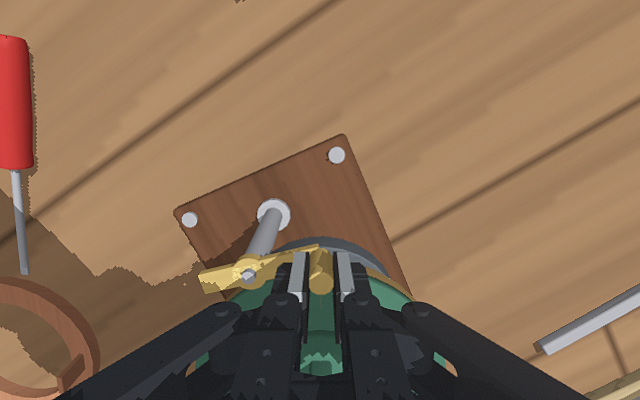

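View pics/s21.png

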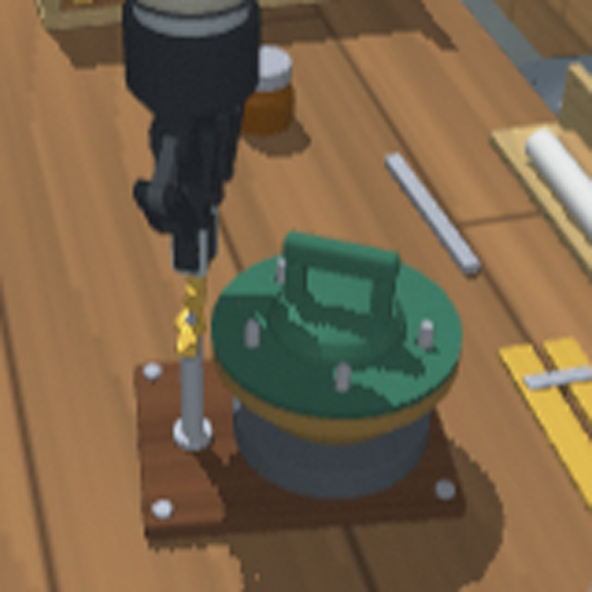

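The pads are now stalled on the peg (opening 0.122), and it's visible between them at (321,270). There's a light 4 N upward force, so I'll raise slightly and start the arc.

arm_command(increments=[[[-0.1, 0, 0, 0], [0, -0.08, -0.27, 0], [0, -0.09, -0.26, 0], [0, 0, 0, 0]]])

```text
time: 31.92
eef_pos: [0.5423, 0.0317, 0.1011]
tcp_rot: [0.197, 0.678, -0.197, 0.68]
contact_force: [3.3, -4.8, -1.7]
opening: 0.129
```

```bash
python3 k.py w22
python3 - <<'E'
from plant import sensors
print(sensors.get_state()['wrist_torque'])
E
```

```text
31.925 [0.5423 0.0317 0.1011] to start peg [-1.69  0.15  0.42] to end [-1.7  -5.11 -2.12] [ 3.32 -4.76 -1.69] 0.12914513789518844
[-0.81883873 -0.46475607  0.07909167]
```

View pics/w22.png

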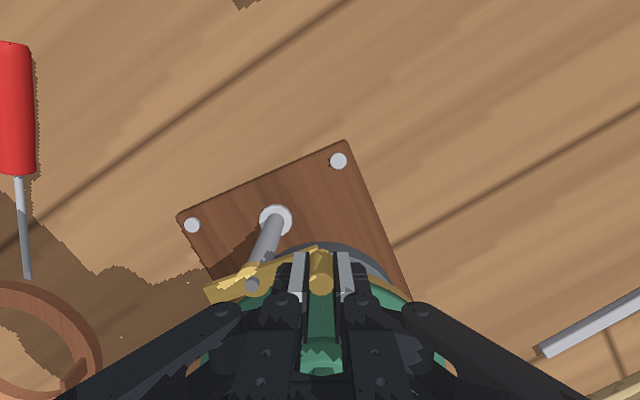

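The peg is moving with the fingers. Continuing.

arm_command(increments=[[[0, -0.13, -0.25, 0], [0, -0.14, -0.25, 0], [0, -0.16, -0.23, 0], [0, -0.17, -0.22, 0], [0, -0.19, -0.2, 0], [0, -0.19, -0.2, 0], [0, 0, 0, 0]]])

```text
time: 32.85
eef_pos: [0.5239, 0.0327, 0.1012]
tcp_rot: [0.199, 0.68, -0.197, 0.678]
contact_force: [1.7, 4.6, -0.7]
opening: 0.124
```

```bash
python3 k.py w23
```

```text
32.85 [0.5239 0.0327 0.1012] to start peg [-1.69  1.06  2.02] to end [-1.69 -4.21 -0.52] [ 1.7   4.55 -0.7 ] 0.12444381955305799
```

View pics/w23.png

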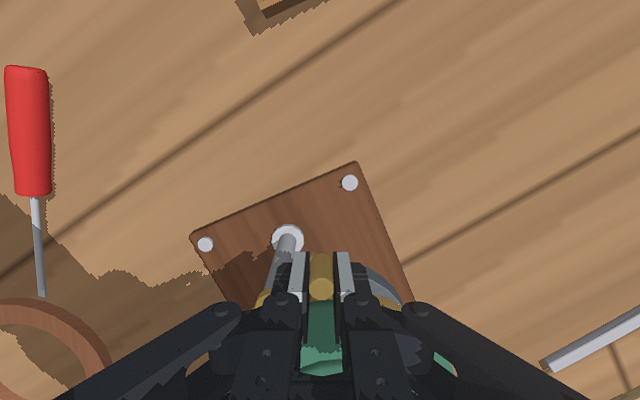

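arm_command(increments=[[[0, -0.24, -0.16, 0], [0, -0.24, -0.15, 0], [0, -0.25, -0.14, 0], [0, -0.26, -0.12, 0], [0, -0.26, -0.1, 0], [0, -0.27, -0.08, 0], [0, -0.27, -0.06, 0], [0, -0.27, -0.04, 0], [0, 0, 0, 0]]])

```text
time: 34.02
eef_pos: [0.5029, 0.0218, 0.101]
tcp_rot: [0.199, 0.683, -0.196, 0.675]
contact_force: [-5.1, 10.3, 4.4]
opening: 0.127
```

```bash
python3 k.py w24
```

```text
34.025 [0.5029 0.0218 0.101 ] to start peg [-1.73  3.09  3.19] to end [-1.71 -2.17  0.65] [-5.06 10.32  4.38] 0.126579819320457
```

View pics/w24.png

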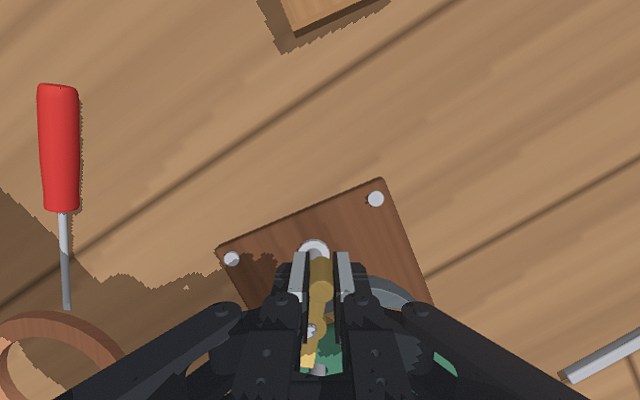

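The keeper is swinging, now at about 140°, but the pinch has built roughly 10 N of radial load. I'll ease the pads to a loose cage and push with the trailing finger.

arm_command(increments=[[[0, 0, 0, 0], [0, 0, 0, 0], [0, 0, 0, 0], [0, 0, 0, 0]]], grip=1.9)

```text
time: 34.58
eef_pos: [0.5066, 0.018, 0.1014]
tcp_rot: [0.198, 0.679, -0.198, 0.679]
contact_force: [0.8, -0.0, -0.7]
opening: 0.227
```

```bash
python3 k.py w25
```

```text
34.575 [0.5066 0.018  0.1014] to start peg [-1.66  3.22  2.69] to end [-1.65 -2.05  0.16] [ 0.76 -0.   -0.66] 0.22712287148738772
```

View pics/w25.png

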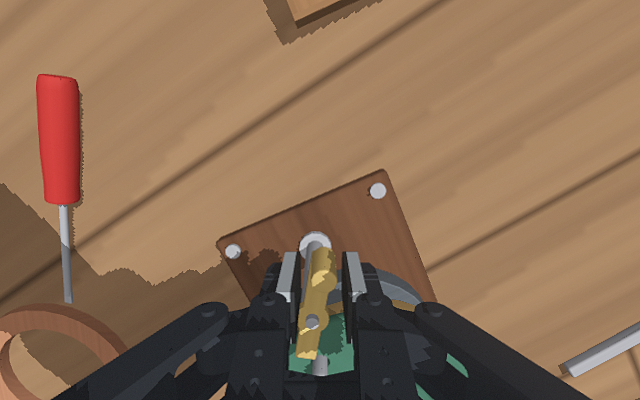

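Forces are zero again and the peg top is at (325,275) inside the cage. I'll push along -y toward the stop.

arm_command(increments=[[[0, -0.2, -0.03, 0], [0, -0.2, -0.02, 0], [0, -0.2, 0, 0], [0, -0.2, 0, 0], [0, -0.2, 0, 0], [0, -0.2, 0, 0], [0, -0.2, 0, 0], [0, -0.2, 0, 0], [0, -0.2, 0.02, 0], [0, 0, 0, 0], [0, 0, 0, 0]]])

```text
time: 36.0
eef_pos: [0.4969, 0.0028, 0.1016]
tcp_rot: [0.197, 0.679, -0.198, 0.679]
contact_force: [-1.0, 0.3, 0.2]
opening: 0.223
```

```bash
python3 k.py w26
```

```text
36.0 [0.4969 0.0028 0.1016] to start peg [-1.64  5.02  2.7 ] to end [-1.64 -0.25  0.16] [-0.97  0.32  0.19] 0.2226878055964252
```

View pics/w26.png

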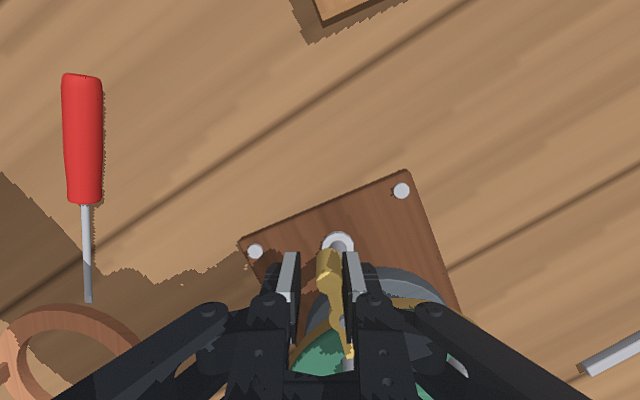

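arm_command(increments=[[[0, -0.12, 0.03, 0], [0, -0.12, 0.03, 0], [0, -0.12, 0.03, 0], [0, -0.12, 0.03, 0], [0, 0, 0, 0]]])

```text
time: 36.67
eef_pos: [0.4951, -0.0016, 0.1015]
tcp_rot: [0.198, 0.679, -0.198, 0.679]
contact_force: [0.2, 0.8, 0.5]
opening: 0.221
```

arm_command(increments=[[[0, -0.1, 0.02, 0], [0, -0.1, 0.02, 0], [0, 0, 0, 0]]])

```text
time: 37.05
eef_pos: [0.4946, -0.0031, 0.1015]
tcp_rot: [0.198, 0.679, -0.197, 0.679]
contact_force: [0.4, 2.3, 1.1]
opening: 0.223
```

```bash
python3 k.py w27
```

```text
37.05 [ 0.4946 -0.0031  0.1015] to start peg [-1.64  5.64  2.57] to end [-1.65  0.38  0.03] [0.36 2.29 1.13] 0.22315450729573336
```

View pics/w27.png

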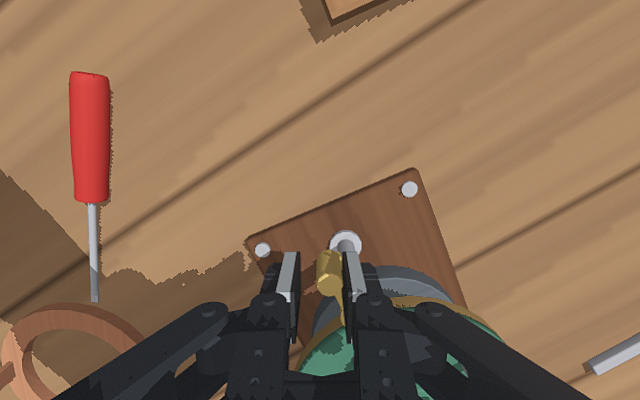

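arm_command(increments=[[[0, -0.08, 0.02, 0], [0, -0.08, 0.02, 0], [0, 0, 0, 0]]])

```text
time: 37.48
eef_pos: [0.4945, -0.0033, 0.1015]
tcp_rot: [0.199, 0.679, -0.196, 0.679]
contact_force: [3.8, 8.1, 0.0]
opening: 0.221
```

arm_command(increments=[[[0, -0.06, 0.02, 0], [0, -0.06, 0.02, 0], [0, 0, 0, 0], [0, 0, 0, 0]]])

```text
time: 37.98
eef_pos: [0.4945, -0.0035, 0.1015]
tcp_rot: [0.2, 0.678, -0.196, 0.679]
contact_force: [4.4, 10.7, -0.7]
opening: 0.223
```

The TCP has stopped and the force climbs to 11 N, so it's on the stop. Backing off, opening and rising clear.

arm_command(increments=[[[0, 0.15, 0, 0], [0, 0.1, 0, 0], [0, 0.08, 0, 0], [0, 0, 0, 0], [-1, 0, 0, 0], [-2, 0, 0, 0], [-3, 0, 0, 0], [-3, 0, 0, 0], [0, 0, -3, 0], [0, 0, -2, 0], [0, 0, 0, 0], [0, 0, 0, 0]]], grip=2.3)

```text
time: 39.48
eef_pos: [0.4538, 0.0231, 0.192]
tcp_rot: [0.198, 0.678, -0.198, 0.679]
contact_force: [0.8, 0.2, -0.2]
opening: 0.269
```

Run:
```python
from h import *
from plant import sensors
st=sensors.get_state(); M=model("wrist",st); print(st['time'],st['eef_pos'],st['contact_force'])
im=optics.read_camera("wrist"); cv2.imwrite("pics/w28.png",im)
for q,z in [("keeper_peg",.1245),("keeper_pivot",.1115)]:
    print(q,[(a['conf'],a['at'],onz(M,a['at'],z).round(4)) for a in optics.place_of("wrist",q)])
im=optics.read_camera("side"); cv2.imwrite("pics/s28.png",cv2.resize(im[140:280,250:410],None,fx=4,fy=4,interpolation=cv2.INTER_CUBIC))
im=optics.read_camera("scene"); cv2.imwrite("pics/c28.png",im)
cv2.imwrite("pics/c28z.png",cv2.resize(im[150:290,240:380],None,fx=4,fy=4,interpolation=cv2.INTER_CUBIC))
```

```text
39.475 [0.45381906 0.02314454 0.1920286 ] [ 0.82585593  0.22534046 -0.23977529]
keeper_peg [(0.71, [269.9, 325.9], array([0.497 , 0.0009, 0.1245]))]
keeper_pivot [(0.63, [299.4, 341.3], array([ 0.5332, -0.0065,  0.1115])), (0.44, [316.4, 585.2], array([0.6632, 0.1628, 0.1115]))]
```

View pics/w28.png

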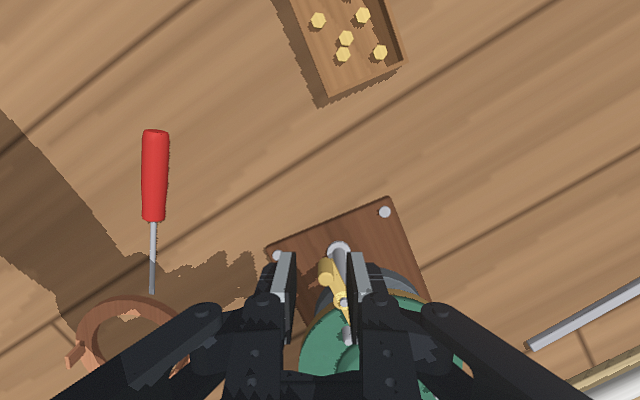

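View pics/s28.png

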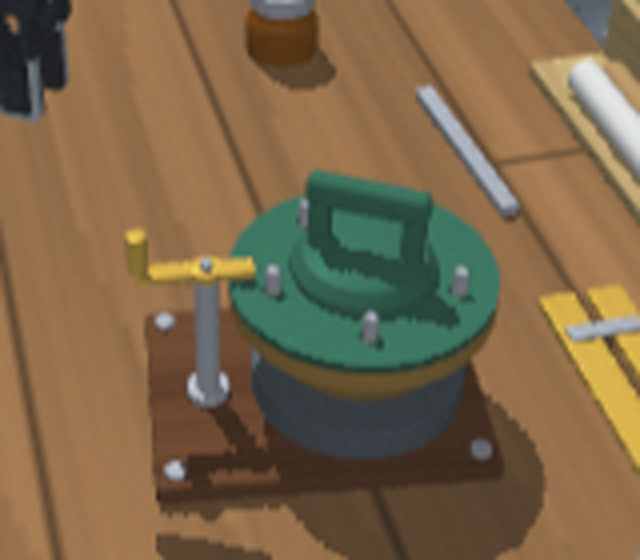

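View pics/c28.png

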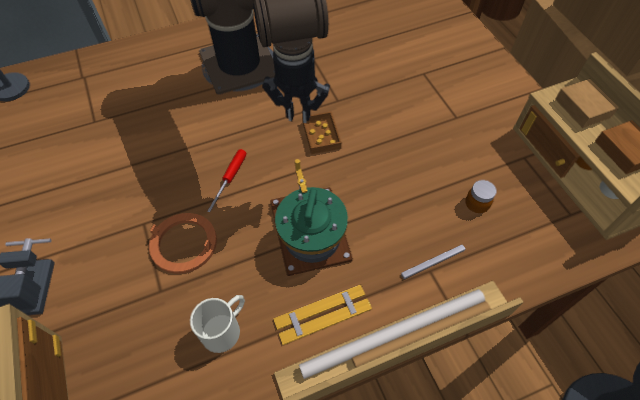

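The keeper lies across with its toe over the cover's edge in the side view, the cover is flush, the gripper is clear and the bystanders are where they were. One numeric check of the keeper angle before handing in.

Run:
```python
from h import *
from plant import sensors
from scipy.optimize import minimize_scalar
im=cv2.imread("pics/s28.png")
D=model("side");S=model("scene")
# observed side px: peg top centre (136,237), toe end centre (253,268), pin (206,264) -> image px
ob=lambda p:(np.array(p)/4-.375+[250,140])
print("obs pegtop,toe,pin",ob((136,237)),ob((254,268)),ob((206,264)))
for pv in ([.5345,-.0056],[.533,-.0045]):
  for a in (160,166,171.7,176):
    u=np.array([np.cos(np.deg2rad(a)),np.sin(np.deg2rad(a))]); pv=np.array(pv)
    print(a,proj(D,[np.r_[pv+.038*u,.1375],np.r_[pv-.027*u,.1085],np.r_[pv,.1125]]).round(1).tolist(),proj(S,[np.r_[pv+.038*u,.1375],np.r_[pv,.1125]]).round(1).tolist())
c=cv2.imread("pics/c28z.png"); cv2.imwrite("pics/c28zz.png",c)
```

```text
obs pegtop,toe,pin [283.625 198.875] [313.125 206.625] [301.125 205.625]
160 [[282.4, 196.2], [311.9, 208.4], [299.8, 206.2]] [[300.1, 160.0], [301.0, 180.7]]
166 [[282.2, 197.3], [311.9, 207.6], [299.8, 206.2]] [[298.3, 160.1], [301.0, 180.7]]
171.7 [[282.2, 198.4], [311.9, 206.8], [299.8, 206.2]] [[296.6, 160.4], [301.0, 180.7]]
176 [[282.3, 199.2], [311.7, 206.2], [299.8, 206.2]] [[295.4, 160.7], [301.0, 180.7]]
160 [[281.7, 196.0], [311.1, 208.2], [299.0, 206.0]] [[300.3, 159.3], [301.2, 180.0]]
166 [[281.4, 197.1], [311.1, 207.4], [299.0, 206.0]] [[298.5, 159.4], [301.2, 180.0]]
171.7 [[281.4, 198.2], [311.1, 206.6], [299.0, 206.0]] [[296.8, 159.7], [301.2, 180.0]]
176 [[281.5, 199.0], [311.0, 206.0], [299.0, 206.0]] [[295.6, 160.0], [301.2, 180.0]]
```

View pics/c28z.png

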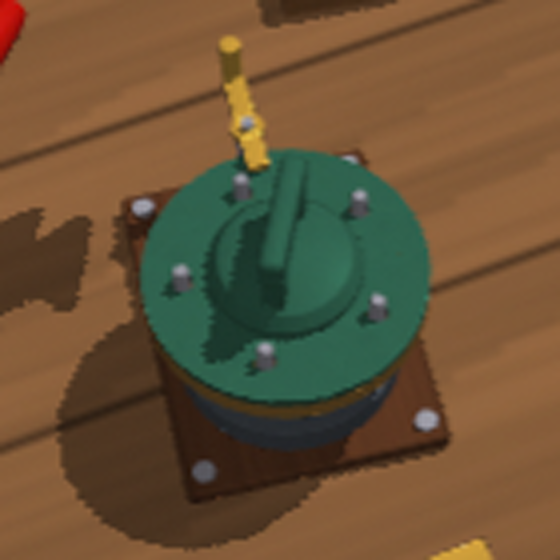

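All checks agree with the keeper on its stop: the measured angle matches about 171.7° within a degree or two. Handing in.

Run:
```python
from plant import ctrl,sensors
print(sensors.get_state()['time']); print(ctrl.sign_off())
```

```text
39.725
the job is handed in; nothing more can be done
None
```

The job is handed in at 39.7 s of the 72 s allowed: the cover is home on the rim and the keeper is swung across over its edge.

**Cover:** I found the stud angle by sight, so the cover needed only a turn of about 5°, made in the air on the way over. I did not rest it on the stud tops and turn it there. I checked the studs through the holes, then eased it down. It met the rim at exactly the expected height, with about 6 N of contact force at most. Afterwards all five studs stood proud and the flange looked flush in the side and wrist views.

**Keeper:** I swung it until the peg stopped moving and the force rose to about 11 N. The side and scene views put it at the stop to within a couple of degrees, with the toe over the cover's edge. The gripper was clear and the bystanders looked unmoved.

**What went wrong on the way:**
- **First sweep missed:** my first pass at the keeper closed just above the peg and moved nothing, because the fingertips sat about 19 mm higher than the reported tool point.
- **Radial load:** on the second pass, pinching the peg built up about 10 N sideways, so I opened the pads and pushed it the rest of the way.
- **Disagreement:** a pivot position worked out from the swing differed from the camera's by about 3 mm. This did not affect the result.

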